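# Bearing, spacer and horseshoe washer onto a stub axle

## Task

A roller's stub axle stands upright in the drill vice: slide the ball bearing down it to the shoulder, then the longer of the two spacer sleeves on top of the bearing, and press each one home with a light, steady push of the hand once it bottoms. Then lay the horseshoe washer's arms on top of the sleeve and slide it sideways under the axle's head, fully home round the neck, and let go. Feel for every seat and force nothing (more than 3 kg of push anywhere is too much); leave the short spacer, the file and the oil bottle alone.

Things in the scene. Friction and masses are not known exactly. Their poses are not given: they have to be found in the camera images.
- vice: Grey drill vice bolted down, base 190 x 100 mm (ears 136 mm across); jaws 100 mm wide along y, tops 62 mm above the bench; screw and bar reach 170 mm along +x. Origin on the bench under the steel axle it grips upright. Axle upwards: body 28 mm dia.; shoulder; journal 20 mm dia., 35 mm long; neck 12 mm dia., 11 mm high; head 20 mm dia., 5 mm high; nose 7 mm high tapering to 11 mm dia.
- jaw_top (a point): Point on the axle's vertical axis, level with the jaw tops (62 mm above the bench); axes as the vice's. How far the axle stands out differs each time and is not measured: its shoulder is 12 to 28 mm above this point and must be found by feel. Above the shoulder: neck from 35 to 46 mm, nose top at 58 mm. The axle does not give under permitted loads.
- bearing_mid (a point): Steel ball bearing lying flat on the bench, 42 mm outside, 12 mm thick, bore 21.5 mm, about 70 g; the point is its centre, 6 mm up, z its axis.
- spacer_mid (a point): Longer spacer sleeve, aluminium tube standing on end on the bench: 32 mm outside, bore 21.5 mm, 24 mm long, about 60 g; the point is its centre, 12 mm up, z its axis. Seated on the seated bearing its top is 36 mm above the axle's shoulder (1 mm above the neck's lower edge) and leaves 10 mm under the head.
- washer_mid (a point): Plain steel horseshoe washer lying flat, 8 mm thick, about 60 g: parallel flat sides 40 mm apart, slot 14 mm wide. The point: centre of the slot's round end (radius 7 mm), 4 mm up; x points out of the open mouth. Arms reach x = +16 mm, flats run from x = 0 to +14, round back ends at x = -20; mouth eased to 20 mm wide over the last 6 mm. Home, the point is within about 1 mm of the axle's axis.
- short_spacer_mid (a point): Bystander: short spacer of the same tube (32 mm outside, 12 mm long) standing on end; the point is its centre, 6 mm up.
- file: Bystander: flat file lying along its x, from -170 to +155 mm, 22 mm wide, wooden handle to -x. Origin on the bench below it.
- oil: Bystander: green plastic oil bottle standing up, 48 mm dia., 130 mm high. Origin at the centre of its underside.
Not all that is in view belongs to the job. Leave any orange look-alike of the part that bears spacer_mid alone.

How it is judged:
By the outcome, as a careful person would: the job done as asked, in the order asked, and still so for the second after the job is handed in, with the robot touching nothing.
It also fails if it takes over 72 s, if anything falls off the work surface, if the arm or the gripper's body presses on something with over 40 N, if the wrist force passes 120 N, or if a joint passes its speed limit or range.

## Robot

A 6-joint arm with a two-finger parallel gripper is mounted at the origin on the work surface. World frame = base frame: x ahead of the robot, y to its left, z up, the work surface at z = 0. Lengths are in m, angles in degrees, forces in N, time in s.
With the tool pointing down it reaches from about 0.25 to 0.725 m from the base axis. Payload 4 kg.
Tool frame: the origin (TCP) lies between the finger pads; the fingertips stand robot.nose_length ahead of it and the grasp point (between the pads) lies 3 mm ahead of it (robot.nose_length is the distance from the TCP to the fingertips, in m); z points along the fingers, y is the line along which they close (so a half turn about z gives the same grasp; the last joint's range is limited). The gripper opens to 85 mm and grips with 20 to 120 N. Pads are 22 mm wide; open, the fingers measure 114 mm over their backs; the gripper's body (76 mm by 85 mm) begins 54 mm behind the grasp point. The pads swing forward as they close: fully open they stand 13 mm farther back than shut.
Start: joints at [68.354, 13.785, 0.286, 76.501, 0, 90], TCP at [0.184, 0.465, 0.253] pointing down, gripper open.
Joint ranges: [-155.79, 155.79], [-60.16, 107.12], [-62.33, 73.08], [-114, 123.19], [-81.49, 82.49], [-180, 180]. Speed limits (degrees/s): [159.86, 159.86, 180, 180, 180, 180].

## Interface

Orientations are given as a 3x3 rotation matrix whose columns are the frame's x, y, z axes.
In Python, from plant import robot gives the robot as it stands.
- The arm moves only by the tool step_arm, never from a script. Its argument "plan" is a list that holds one entry, the list of rows, each a list of 7 numbers: the opening, from 0 (shut) to 1 (fully open), then the shift along the tool's x, y, z each as a share of 0.03 m, from -1 to 1, then the turn, a rotation vector about the tool's x, y, z each as a share of 0.08 rad, from -1 to 1. A call has exactly 5 rows; each row shifts and turns the commanded pose from where the row before left it, along the tool's axes as they then stand; what a row does not reach is not made up. A row lasts 1/12 s, in which the tool goes at most 41.7 mm and 7.16 degrees, less where a joint would pass 70% of its speed; a pose out of reach is approached as far as the arm can. A call with a number of a shift or a turn outside -1 to 1 is refused whole. A call with a gripper value outside its range is refused whole. The fingers move at their own pace and stop on an object; the grip force is fixed at half the most. Time passes only in rows, so rows that do not move let the fingers close, or fill a call up. It gives the time, the measured TCP pose, the force, the opening and the grip force at its end, in the units of the state.
- robot.get_state(): the state, without advancing time (a new reading comes with each control period).
- robot.read_camera(name): name is "side" or "top"; returns a dict with "frame" (480x640x3 uint8, blue, green, red), "depth" (480x640 float32, m along the optical axis (not along the pixel's ray), 0 where there is no reading), "intrinsics" (3x3 intrinsics, pixels), "rvec" (rotation vector, rad) and "tvec" (3), from world to camera coordinates, as OpenCV has them. Camera axes: x right, y down, z forward; pixel columns grow to the right and rows downward; lengths in m; the calibration is good to about 2 mm. A picture is of the moment at which its call begins.
- robot.sign_off(): hands the job in; it is judged then, once.
The state is a dict: "t": time; "joint_pos": joint angles; "qd": joint speeds; "effort": joint torques, N m; "ee_pos": TCP position; "tool_rot": TCP orientation; "contact_force": force on the tool from outside, world axes, zero at the start; "moment": the same for the moment, N m; "opening": finger opening in m; "grip_force": force on a finger pad.
Only numpy, scipy, OpenCV 4.12 (cv2) and the standard library are available. Lean on these libraries where they do the work, as an engineer would, in place of code of your own. Each camera call takes 0.05 s, during which the arm holds its last target. There are 200 camera calls.

## Working session

There is one attempt and no reset: what is moved stays moved. The work goes in short steps, Python scripts to look and compute and a tool call to move; the robot and the scene stay as the last step left them, time stands still between calls to the robot, and variables do not carry over. Pictures are saved under pics/ and viewed, at most 10 in all, crops included, and the job is handed in when it is done.

Besides the shell and the picture viewer there is one more tool, called after ">>>" as name(argument=value, ...) on one line, values as JSON. step_arm: Moves the arm, as the interface text tells. Shift numbers are shares of 0.03 m and turn numbers shares of 0.08 rad, none past 1 either way. Its arguments: {"type":"object","properties":{"plan":{"type":"array"}},"required":["plan"]}

```bash
ls; mkdir -p pics; python3 - <<'E'
from plant import robot
import cv2,numpy as np
print(robot.nose_length, robot.get_state())
for n in("top","side"):
    c=robot.read_camera(n); cv2.imwrite(f"pics/{n}0.png",c["frame"]); np.savez(f"{n}0.npz",**c)
    R=cv2.Rodrigues(np.array(c["rvec"]))[0]; print(n,c["intrinsics"],-R.T@np.array(c["tvec"]).ravel(),R)
E
```

```text
pics
0.022 {'t': 0.0, 'joint_pos': array([6.83547528e+01, 1.38332774e+01, 2.11956864e-01, 7.65011210e+01,
       1.28701950e-04, 9.00013221e+01]), 'qd': array([ 0.0031207 , -0.0113422 , -0.03195576,  0.02865623, -0.0387179 ,
       -0.01895251]), 'effort': array([-2.07810353e-04, -3.72319221e+01,  2.52407598e+01,  1.69359462e-02,
        1.10232838e-04, -4.34739519e-06]), 'ee_pos': array([0.18420877, 0.46418862, 0.2523918 ]), 'tool_rot': array([[-9.29476970e-01,  3.68879299e-01, -7.90341531e-04],
       [ 3.68880146e-01,  9.29474850e-01, -1.98548853e-03],
       [ 2.19695754e-06, -2.13700716e-03, -9.99997717e-01]]), 'contact_force': array([ 0.30027166, -0.02299526, -0.11993126]), 'moment': array([-0.02939697, -0.05921297, -0.02021582]), 'grip_force': 0.0, 'opening': 0.08544465713977697}
top [[555.61899101   0.         313.64755236]
 [  0.         555.61899101 242.53386011]
 [  0.           0.           1.        ]] [ 0.34752646 -0.02446426  1.34395454] [[ 0.01633693 -0.9996468  -0.02096117]
 [-0.98516858 -0.01251191 -0.17113245]
 [ 0.17080974  0.02344607 -0.98502503]]
side [[478.60157123   0.         317.88231011]
 [  0.         478.60157123 237.93398532]
 [  0.           0.           1.        ]] [0.22204264 0.72152088 0.73509333] [[-0.92262014 -0.38520308 -0.01976519]
 [-0.23212751  0.59544571 -0.76913018]
 [ 0.30804041 -0.70502694 -0.63878644]]
```

View pics/top0.png

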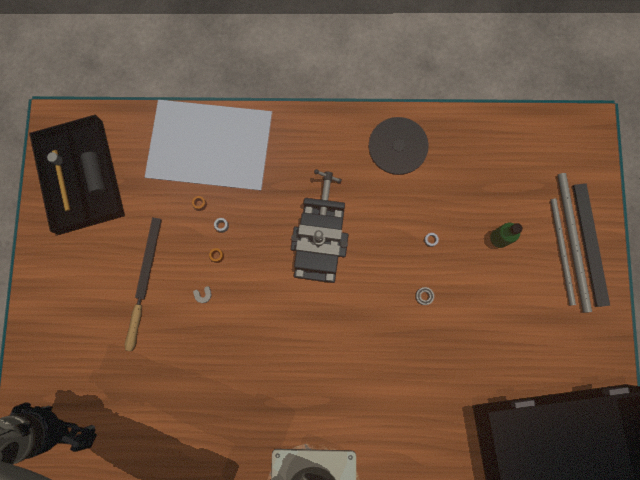

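View pics/side0.png

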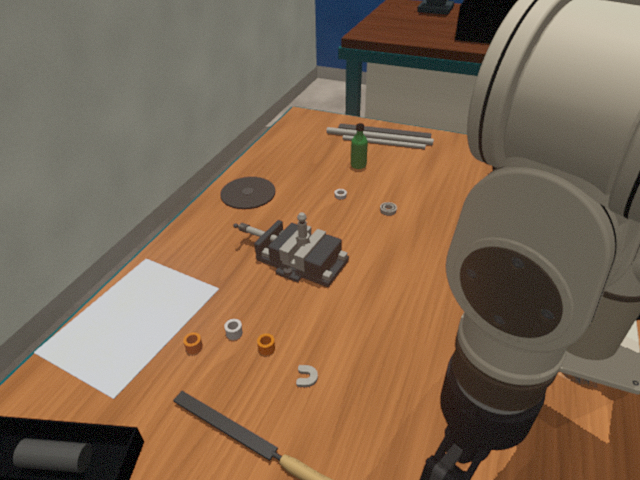

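Top: the axle nose is at (319,237), bearing (425,296), washer (202,295), white rings (221,225) and (432,240), orange decoys (199,203) and (216,256). Side: the ring at (233,329) looks like the long sleeve, with the axle nose at (302,215).

```bash
cat > h.py <<'E'
import cv2,numpy as np
def cam(c):
    R=cv2.Rodrigues(np.array(c["rvec"]))[0]; return c["intrinsics"],R,-R.T@np.array(c["tvec"]).ravel()
def ray(c,u,v,z):
    K,R,o=cam(c); d=R.T@np.linalg.inv(K)@[u,v,1]; return o+d*(z-o[2])/d[2]
def tri(c1,p1,c2,p2):
    A=[];b=[]
    for c,p in((c1,p1),(c2,p2)):
        K,R,o=cam(c); d=R.T@np.linalg.inv(K)@[p[0],p[1],1]; d/=np.linalg.norm(d); P=np.eye(3)-np.outer(d,d); A.append(P); b.append(P@o)
    return np.linalg.lstsq(np.vstack(A),np.hstack(b),rcond=None)[0]
def blob(c,u,v,r,thr=120,sat=70):
    f=c["frame"]; h=cv2.cvtColor(f,cv2.COLOR_BGR2HSV)
    m=((h[...,1]<sat)&(h[...,2]>thr)).astype(np.uint8); w=np.zeros_like(m); cv2.circle(w,(u,v),r,1,-1); m&=w
    cs,_=cv2.findContours(m,cv2.RETR_EXTERNAL,cv2.CHAIN_APPROX_NONE); k=max(cs,key=cv2.contourArea)
    return m,k
E
python3 - <<'E'
from h import *
T=dict(np.load("top0.npz"));S=dict(np.load("side0.npz"))
def both(n,t,s,zt,r=14):
    for c,p,l in((T,t,'top'),(S,s,'side')):
        m,k=blob(c,*p,r); hull=cv2.convexHull(k); e=cv2.fitEllipse(hull)
        print(n,l,'ell',np.round(e[0],1),np.round(e[1],1),round(e[2]),'xy',np.round(ray(c,*e[0],zt),4),'bbox',cv2.boundingRect(k))
        d=c["depth"][p[1]-12:p[1]+12,p[0]-12:p[0]+12]; K,R,o=cam(c)
        # heights
        vv,uu=np.mgrid[p[1]-12:p[1]+12,p[0]-12:p[0]+12]; q=np.stack([(uu-K[0,2])/K[0,0]*d,(vv-K[1,2])/K[1,1]*d,d],-1)@R+o
        print('   maxz',np.round(np.percentile(q[...,2],[50,80,90,97]),4))
both('ringL',(221,225),(233,329),.024)
both('ringR',(432,240),(340,194),.012)
both('bearing',(425,296),(388,208),.012)
both('washer',(202,295),(307,376),.008,16)
def pts(c,u0,u1,v0,v1):
    vv,uu=np.mgrid[v0:v1,u0:u1]; d=c["depth"][v0:v1,u0:u1];K,R,o=cam(c)
    return np.stack([(uu-K[0,2])/K[0,0]*d,(vv-K[1,2])/K[1,1]*d,d],-1)@R+o
for c,b in((T,(305,335,222,252)),(S,(290,315,205,250))):
    q=pts(c,*b).reshape(-1,3); q=q[q[:,2]>.095]; print('axle',len(q),q.mean(0),q.min(0),q.max(0)); 
    for z in(.095,.105,.115,.125,.135): 
        w=q[(q[:,2]>z)&(q[:,2]<z+.01)]; print(z,len(w),w.mean(0) if len(w) else '',np.ptp(w,axis=0) if len(w) else '')
a=cv2.resize(T["frame"][205:270,280:360],(400,325),interpolation=cv2.INTER_CUBIC); b=cv2.resize(S["frame"][205:270,265:345],(400,325),interpolation=cv2.INTER_CUBIC)
a2=cv2.resize(T["frame"][275:315,180:230],(400,275)[:2],interpolation=cv2.INTER_CUBIC); b2=cv2.resize(S["frame"][355:395,282:332],(400,275),interpolation=cv2.INTER_CUBIC)
cv2.imwrite("pics/c1.png",np.vstack([np.hstack([a,b]),np.hstack([a2,b2])]))
E
```

```text
ringL top ell [220.1 223.9] [12.5 13.3] 69 xy [0.6197 0.2356 0.024 ] bbox (214, 218, 13, 13)
   maxz [0.0028 0.0104 0.0248 0.0273]
ringL side ell [232.5 325.3] [13.4 17.7] 72 xy [0.6165 0.2379 0.024 ] bbox (224, 319, 18, 14)
   maxz [0.0033 0.0218 0.0239 0.0257]
ringR top ell [431.5 238.9] [12.5 13.5] 125 xy [ 0.591  -0.2786  0.012 ] bbox (425, 233, 14, 13)
   maxz [0.0021 0.0062 0.0122 0.0159]
ringR side ell [340.1 192.2] [ 7.6 12.1] 90 xy [ 0.589  -0.2743  0.012 ] bbox (334, 189, 13, 8)
   maxz [0.0011 0.0032 0.009  0.0133]
bearing top ell [424.9 295.6] [16.6 17.6] 145 xy [ 0.4535 -0.2602  0.012 ] bbox (417, 287, 17, 18)
   maxz [0.0032 0.0123 0.0145 0.0172]
bearing side ell [388.1 206.9] [ 9.6 16.2] 96 xy [ 0.4516 -0.2562  0.012 ] bbox (380, 202, 17, 10)
   maxz [0.0013 0.0086 0.0119 0.0135]
washer top ell [201.8 293.8] [16.2 17. ] 72 xy [0.4501 0.2751 0.008 ] bbox (193, 287, 18, 16)
   maxz [0.0035 0.0082 0.0105 0.0135]
washer side ell [304.1 374.7] [20.6 25.8] 88 xy [0.4493 0.2777 0.008 ] bbox (296, 365, 22, 20)
   maxz [0.0049 0.0084 0.0091 0.01  ]
axle 92 [ 0.56275371 -0.00636
[... 311 characters left out ...]
0.00441855 0.00154499]
0.125 52 [ 0.57676275 -0.00538236  0.13095074] [0.01884427 0.01795909 0.00985784]
0.135 12 [ 0.57733532 -0.00318803  0.13724992] [0.01370986 0.00891931 0.00527612]
axle 169 [0.56357235 0.02268431 0.13407033] [ 0.22204264 -0.01153927  0.09500896] [0.58743134 0.72152088 0.73509333]
0.095 39 [0.57295796 0.00284875 0.09956655] [0.01924083 0.01311533 0.00997146]
0.105 52 [0.57450639 0.0009178  0.11020313] [0.02115    0.02130612 0.00991242]
0.115 19 [0.57324324 0.00212394 0.12081642] [0.01476635 0.0109164  0.00976813]
0.125 50 [0.57425874 0.00075091 0.13065109] [0.01836761 0.01744969 0.00941801]
0.135 4 [ 0.57731565 -0.00267106  0.13517344] [0.00730397 0.00512961 0.00021283]
```

View pics/c1.png

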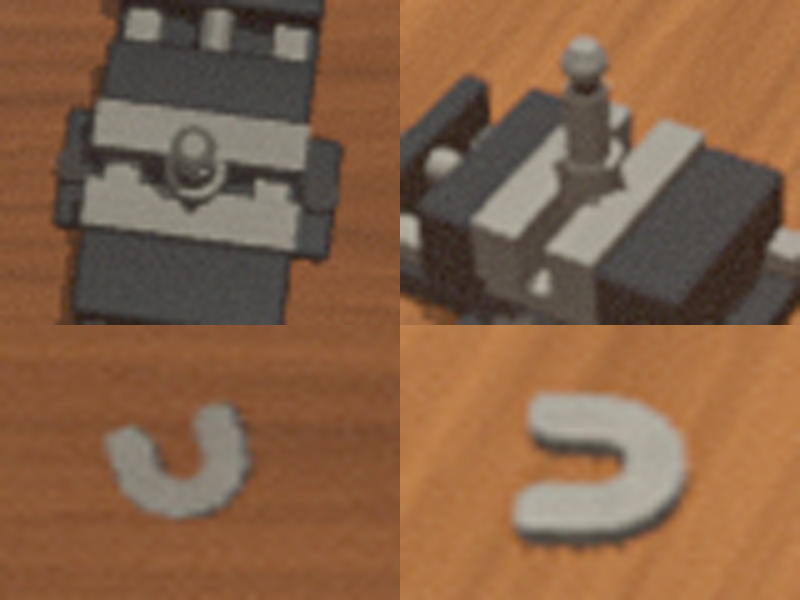

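The crops show the nose at about top (319,234) and side (302,214). The washer mouth points towards world +x, about 8° to +y. The long sleeve is the left white ring, 24 mm tall by depth.

```bash
cat >> h.py <<'E'
def rows(pos,yaw,n,op,st=None):
    from plant import robot
    from scipy.spatial.transform import Rotation as Ro
    s=st or robot.get_state(); R=Ro.from_matrix(s["tool_rot"]); p=np.array(s["ee_pos"]); a=np.radians(yaw)
    G=Ro.from_matrix(np.array([[np.cos(a),np.sin(a),0],[np.sin(a),-np.cos(a),0],[0,0,-1]]))
    w=(R.inv()*G).as_rotvec()/n; d=(np.array(pos)-p)/n
    print('from',np.round(p,4),'yaw',round(np.degrees(np.arctan2(R.as_matrix()[1,0],R.as_matrix()[0,0])),1))
    for i in range(n):
        r=np.r_[R.inv().apply(d)/.03,w/.08]; print([op]+[float(x) for x in np.round(r,2)],'**' if abs(r).max()>1 else ''); R=R*Ro.from_rotvec(w)
        if i%5==4: print()
E
python3 - <<'E'
from h import *
T=dict(np.load("top0.npz"));S=dict(np.load("side0.npz"))
for uv in((319,232.5),(319,234),(319,235)): print(uv,ray(T,*uv,.137)[:2],ray(T,*uv,.128)[:2])
print(tri(T,(319,233),S,(302,214.5)))
m,k=blob(T,202,295,16); 
q=np.array([ray(T,*p[0],.008)[:2] for p in k]).astype(np.float32); print('washer rect',cv2.minAreaRect(q*1000))
rows([.4535,-.260,.16],90,26,1)
E
```

```text
(319, 232.5) [ 0.57949272 -0.0072078 ] [ 0.58122244 -0.00707912]
(319, 234) [ 0.57611672 -0.00725741] [ 0.57782127 -0.0071291 ]
(319, 235) [ 0.57386782 -0.00729045] [ 0.5755556  -0.00716239]
[ 0.57809859 -0.00772113  0.1279546 ]
washer rect ((447.208740234375, 274.3556823730469), (33.56291961669922, 38.37954330444336), 17.641742706298828)
from [0.1842 0.4643 0.2525] yaw 158.4
[1, -0.66, -0.74, 0.12, -0.0, 0.0, 0.57] 
[1, -0.7, -0.7, 0.12, -0.0, 0.0, 0.57] 
[1, -0.73, -0.67, 0.12, -0.0, 0.0, 0.57] 
[1, -0.76, -0.64, 0.12, -0.0, 0.0, 0.57] 
[1, -0.79, -0.6, 0.12, -0.0, 0.0, 0.57] 

[1, -0.81, -0.57, 0.12, -0.0, 0.0, 0.57] 
[1, -0.84, -0.53, 0.12, -0.0, 0.0, 0.57] 
[1, -0.86, -0.49, 0.12, -0.0, 0.0, 0.57] 
[1, -0.88, -0.45, 0.12, -0.0, 0.0, 0.57] 
[1, -0.9, -0.41, 0.12, -0.0, 0.0, 0.57] 

[1, -0.92, -0.37, 0.12, -0.0, 0.0, 0.57] 
[1, -0.94, -0.32, 0.12, -0.0, 0.0, 0.57] 
[1, -0.95, -0.28, 0.12, -0.0, 0.0, 0.57] 
[1, -0.96, -0.24, 0.12, -0.0, 0.0, 0.57] 
[1, -0.97, -0.19, 0.12, -0.0, 0.0, 0.57] 

[1, -0.98, -0.15, 0.12, -0.0, 0.0, 0.57] 
[1, -0.99, -0.1, 0.12, -0.0, 0.0, 0.57] 
[1, -0.99, -0.06, 0.12, -0.0, 0.0, 0.57] 
[1, -0.99, -0.01, 0.12, -0.0, 0.0, 0.57] 
[1, -0.99, 0.03, 0.12, -0.0, 0.0, 0.57] 

[1, -0.99, 0.08, 0.12, -0.0, 0.0, 0.57] 
[1, -0.98, 0.13, 0.12, -0.0, 0.0, 0.57] 
[1, -0.98, 0.17, 0.12, -0.0, 0.0, 0.57] 
[1, -0.97, 0.21, 0.12, -0.0, 0.0, 0.57] 
[1, -0.96, 0.26, 0.12, -0.0, 0.0, 0.57] 

[1, -0.94, 0.3, 0.12, -0.0, 0.0, 0.57]
```

>>> step_arm(plan=[[[1, -0.66, -0.74, 0.12, 0, 0, 0.57], [1, -0.7, -0.7, 0.12, 0, 0, 0.57], [1, -0.73, -0.67, 0.12, 0, 0, 0.57], [1, -0.76, -0.64, 0.12, 0, 0, 0.57], [1, -0.79, -0.6, 0.12, 0, 0, 0.57]]])

```text
t: 0.52
ee_pos: [0.2365, 0.3238, 0.2347]
tool_rot: [[-0.821, 0.571, -0.001], [0.571, 0.821, -0.001], [-0.0, -0.001, -1.0]]
contact_force: [0.5, -0.6, 0.1]
opening: 0.0854
grip_force: 0.0
```

>>> step_arm(plan=[[[1, -0.81, -0.57, 0.12, 0, 0, 0.57], [1, -0.84, -0.53, 0.12, 0, 0, 0.57], [1, -0.86, -0.49, 0.12, 0, 0, 0.57], [1, -0.88, -0.45, 0.12, 0, 0, 0.57], [1, -0.9, -0.41, 0.12, 0, 0, 0.57]]])

```text
t: 0.93
ee_pos: [0.288, 0.1847, 0.2169]
tool_rot: [[-0.671, 0.742, -0.0], [0.742, 0.671, -0.0], [-0.0, -0.0, -1.0]]
contact_force: [0.4, 1.0, 0.2]
opening: 0.0853
grip_force: 0.0
```

>>> step_arm(plan=[[[1, -0.92, -0.37, 0.12, 0, 0, 0.57], [1, -0.94, -0.32, 0.12, 0, 0, 0.57], [1, -0.95, -0.28, 0.12, 0, 0, 0.57], [1, -0.96, -0.24, 0.12, 0, 0, 0.57], [1, -0.97, -0.19, 0.12, 0, 0, 0.57]]])

```text
t: 1.35
ee_pos: [0.3402, 0.0455, 0.199]
tool_rot: [[-0.485, 0.874, -0.0], [0.874, 0.485, 0.0], [0.0, -0.0, -1.0]]
contact_force: [0.1, 0.9, 0.5]
opening: 0.0855
grip_force: 0.0
```

>>> step_arm(plan=[[[1, -0.98, -0.15, 0.12, 0, 0, 0.57], [1, -0.99, -0.1, 0.12, 0, 0, 0.57], [1, -0.99, -0.06, 0.12, 0, 0, 0.57], [1, -0.99, -0.01, 0.12, 0, 0, 0.57], [1, -0.99, 0.03, 0.12, 0, 0, 0.57]]])

```text
t: 1.77
ee_pos: [0.3925, -0.0937, 0.1809]
tool_rot: [[-0.275, 0.962, -0.0], [0.962, 0.275, 0.0], [0.0, -0.0, -1.0]]
contact_force: [0.8, -0.1, -0.2]
opening: 0.0852
grip_force: 0.0
```

>>> step_arm(plan=[[[1, -0.99, 0.08, 0.12, 0, 0, 0.57], [1, -0.98, 0.13, 0.12, 0, 0, 0.57], [1, -0.98, 0.17, 0.12, 0, 0, 0.57], [1, -0.97, 0.21, 0.12, 0, 0, 0.57], [1, -0.96, 0.26, 0.12, 0, 0, 0.57]]])

```text
t: 2.18
ee_pos: [0.4453, -0.2328, 0.1626]
tool_rot: [[-0.05, 0.999, -0.001], [0.999, 0.05, 0.001], [0.001, -0.001, -1.0]]
contact_force: [0.8, 0.4, 1.2]
opening: 0.0855
grip_force: 0.0
```

```bash
python3 - <<'E'
from h import *
rows([.4535,-.260,.0225],90,6,1)
E
```

```text
from [ 0.4453 -0.2328  0.1626] yaw 92.9
[1, -0.15, 0.04, 0.78, -0.0, -0.0, 0.1] 
[1, -0.15, 0.04, 0.78, -0.0, -0.0, 0.1] 
[1, -0.15, 0.04, 0.78, -0.0, -0.0, 0.1] 
[1, -0.15, 0.04, 0.78, -0.0, -0.0, 0.1] 
[1, -0.15, 0.04, 0.78, -0.0, -0.0, 0.1] 

[1, -0.15, 0.04, 0.78, -0.0, -0.0, 0.1]
```

>>> step_arm(plan=[[[1, -0.3, 0.07, 0.9, 0, 0, 0.2], [1, -0.3, 0.07, 0.9, 0, 0, 0.2], [1, -0.2, 0.07, 0.9, 0, 0, 0.2], [1, -0.1, 0.06, 0.9, 0, 0, 0], [1, 0, 0, 0.7, 0, 0, 0]]])

```text
t: 2.6
ee_pos: [0.4536, -0.2585, 0.0318]
tool_rot: [[-0.004, 1.0, -0.002], [1.0, 0.004, 0.001], [0.001, -0.002, -1.0]]
contact_force: [0.4, -0.4, -0.4]
opening: 0.0851
grip_force: 0.0
```

>>> step_arm(plan=[[[1, 0, 0, 0.37, 0, 0, 0], [0.6, 0, 0, 0, 0, 0, 0], [0.3, 0, 0, 0, 0, 0, 0], [0.3, 0, 0, 0, 0, 0, 0], [0.3, 0, 0, 0, 0, 0, 0]]])

```text
t: 3.02
ee_pos: [0.4553, -0.2587, 0.0247]
tool_rot: [[-0.005, 1.0, 0.002], [1.0, 0.005, -0.001], [-0.001, 0.002, -1.0]]
contact_force: [-7.2, 4.3, 29.7]
opening: 0.0389
grip_force: 58.9
```

>>> step_arm(plan=[[[0.3, 0, 0, 0, 0, 0, 0], [0.3, 0, 0, 0, 0, 0, 0], [0.3, 0, 0, 0, 0, 0, 0], [0.3, 0, 0, 0, 0, 0, 0], [0.3, 0, 0, 0, 0, 0, 0]]])

```text
t: 3.43
ee_pos: [0.4556, -0.2588, 0.0248]
tool_rot: [[-0.005, 1.0, 0.003], [1.0, 0.005, -0.002], [-0.002, 0.003, -1.0]]
contact_force: [-0.8, 0.8, 6.4]
opening: 0.0389
grip_force: 61.0
```

>>> step_arm(plan=[[[0.3, 0, 0, -0.07, 0, 0, 0], [0.3, 0, 0, -0.03, 0, 0, 0], [0.3, 0, 0, 0, 0, 0, 0], [0.3, 0, 0, 0, 0, 0, 0], [0.3, 0, 0, 0, 0, 0, 0]]])

```text
t: 3.85
ee_pos: [0.4541, -0.2581, 0.0259]
tool_rot: [[-0.005, 1.0, -0.001], [1.0, 0.005, 0.0], [0.0, -0.001, -1.0]]
contact_force: [-0.8, -0.8, -0.9]
opening: 0.039
grip_force: 60.3
```

```bash
python3 - <<'E'
from h import *
from plant import robot
T=robot.read_camera("top");S=robot.read_camera("side")
s=robot.get_state(); print(s["ee_pos"],s["contact_force"],s["opening"],s["joint_pos"])
a=cv2.resize(T["frame"][260:330,385:465],(400,350),interpolation=cv2.INTER_CUBIC); b=cv2.resize(S["frame"][170:240,350:430],(400,350),interpolation=cv2.INTER_CUBIC)
cv2.imwrite("pics/c2.png",np.hstack([a,b]))
E
```

```text
[ 0.45419507 -0.25811141  0.02592788] [ 0.89319593  0.21447113 -0.99806111] 0.03882914190140203 [-2.96090028e+01  2.84536233e+01 -1.54364128e+01  4.61452978e+01
  3.01572350e-04  6.01057172e+01]
```

View pics/c2.png

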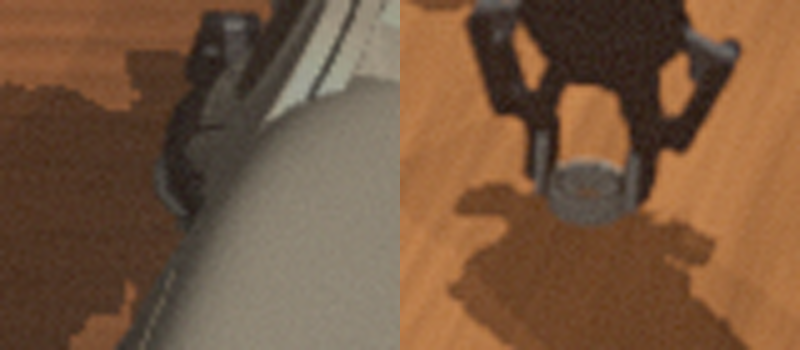

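The side crop shows the bearing (588,190) held centrally between the pads. I'll open, turn 90° and squeeze again to centre it in both axes.

>>> step_arm(plan=[[[1, 0, 0, 0, 0, 0, 0], [1, 0, 0, 0, 0, 0, 0], [1, 0, 0, 0, 0, 0, -0.5], [1, 0, 0, 0, 0, 0, -1], [1, 0, 0, 0, 0, 0, -1]]])

```text
t: 4.37
ee_pos: [0.4545, -0.2583, 0.0263]
tool_rot: [[-0.207, 0.978, 0.0], [0.978, 0.207, -0.0], [-0.0, 0.0, -1.0]]
contact_force: [0.4, -0.1, 0.1]
opening: 0.086
grip_force: 0.0
```

>>> step_arm(plan=[[[1, 0, 0, 0, 0, 0, -1], [1, 0, 0, 0, 0, 0, -1], [1, 0, 0, 0, 0, 0, -1], [1, 0, 0, 0, 0, 0, -1], [1, 0, 0, 0, 0, 0, -1]]])

```text
t: 4.78
ee_pos: [0.4545, -0.2583, 0.0263]
tool_rot: [[-0.572, 0.82, 0.0], [0.82, 0.572, -0.0], [-0.0, 0.0, -1.0]]
contact_force: [-0.6, 0.3, -0.4]
opening: 0.0854
grip_force: 0.0
```

>>> step_arm(plan=[[[1, 0, 0, 0, 0, 0, -1], [1, 0, 0, 0, 0, 0, -1], [1, 0, 0, 0, 0, 0, -1], [1, 0, 0, 0, 0, 0, -1], [1, 0, 0, 0, 0, 0, -1]]])

```text
t: 5.2
ee_pos: [0.4545, -0.2583, 0.0263]
tool_rot: [[-0.846, 0.533, 0.0], [0.533, 0.846, -0.0], [-0.0, -0.0, -1.0]]
contact_force: [-0.3, 0.4, 0.4]
opening: 0.0856
grip_force: 0.0
```

>>> step_arm(plan=[[[1, 0, 0, 0, 0, 0, -1], [1, 0, 0, 0, 0, 0, -1], [1, 0, 0, 0, 0, 0, -1], [1, 0, 0, 0, 0, 0, -1], [1, 0, 0, 0, 0, 0, -1]]])

```text
t: 5.62
ee_pos: [0.4545, -0.2583, 0.0263]
tool_rot: [[-0.987, 0.161, 0.0], [0.161, 0.987, -0.0], [-0.0, -0.0, -1.0]]
contact_force: [-0.0, 0.5, -0.4]
opening: 0.0859
grip_force: 0.0
```

>>> step_arm(plan=[[[1, 0, 0, 0, 0, 0, -0.15], [0.6, 0, 0, 0, 0, 0, 0], [0.3, 0, 0, 0, 0, 0, 0], [0.3, 0, 0, 0, 0, 0, 0], [0.3, 0, 0, 0, 0, 0, 0]]])

```text
t: 6.03
ee_pos: [0.4545, -0.2583, 0.0266]
tool_rot: [[-0.988, 0.154, 0.0], [0.154, 0.988, -0.0], [-0.0, -0.0, -1.0]]
contact_force: [-5.8, 4.4, 26.6]
opening: 0.0392
grip_force: 59.5
```

>>> step_arm(plan=[[[0.3, 0, 0, 0, 0, 0, 0], [0.3, 0, 0, 0, 0, 0, 0], [0.3, 0, 0, 0, 0, 0, 0], [0.3, 0, 0, -0.5, 0, 0, 0], [0.3, 0, 0, -1, 0, 0, 0]]])

```text
t: 6.45
ee_pos: [0.4514, -0.2565, 0.0682]
tool_rot: [[-0.988, 0.154, -0.007], [0.154, 0.988, 0.004], [0.008, 0.003, -1.0]]
contact_force: [0.9, -0.4, -0.6]
opening: 0.0383
grip_force: 60.5
```

```bash
python3 - <<'E'
from h import *
rows([.577,-.006,.21],180,14,.3)
E
```

```text
from [ 0.4514 -0.2565  0.0682] yaw 171.2
[0.3, -0.2, 0.64, -0.34, 0.0, -0.01, -0.14] 
[0.3, -0.21, 0.63, -0.34, 0.0, -0.01, -0.14] 
[0.3, -0.22, 0.63, -0.34, 0.0, -0.01, -0.14] 
[0.3, -0.22, 0.63, -0.34, 0.0, -0.01, -0.14] 
[0.3, -0.23, 0.63, -0.34, 0.0, -0.01, -0.14] 

[0.3, -0.24, 0.62, -0.34, 0.0, -0.01, -0.14] 
[0.3, -0.24, 0.62, -0.34, 0.0, -0.01, -0.14] 
[0.3, -0.25, 0.62, -0.34, 0.0, -0.01, -0.14] 
[0.3, -0.26, 0.62, -0.34, 0.0, -0.01, -0.14] 
[0.3, -0.26, 0.61, -0.34, 0.0, -0.01, -0.14] 

[0.3, -0.27, 0.61, -0.34, 0.0, -0.01, -0.14] 
[0.3, -0.28, 0.61, -0.34, 0.0, -0.01, -0.14] 
[0.3, -0.29, 0.6, -0.34, 0.0, -0.01, -0.14] 
[0.3, -0.29, 0.6, -0.34, 0.0, -0.01, -0.14]
```

>>> step_arm(plan=[[[0.3, -0.2, 0.64, -0.34, 0, 0, -0.14], [0.3, -0.21, 0.63, -0.34, 0, 0, -0.14], [0.3, -0.22, 0.63, -0.34, 0, 0, -0.14], [0.3, -0.22, 0.63, -0.34, 0, 0, -0.14], [0.3, -0.23, 0.63, -0.34, 0, 0, -0.14]]])

```text
t: 6.87
ee_pos: [0.499, -0.1676, 0.1225]
tool_rot: [[-0.995, 0.098, -0.0], [0.098, 0.995, 0.0], [0.0, 0.0, -1.0]]
contact_force: [-0.8, -0.2, -1.4]
opening: 0.0381
grip_force: 60.5
```

>>> step_arm(plan=[[[0.3, -0.24, 0.62, -0.34, 0, 0, -0.14], [0.3, -0.24, 0.62, -0.34, 0, 0, -0.14], [0.3, -0.25, 0.62, -0.34, 0, 0, -0.14], [0.3, -0.26, 0.62, -0.34, 0, 0, -0.14], [0.3, -0.26, 0.61, -0.34, 0, 0, -0.14]]])

```text
t: 7.28
ee_pos: [0.5434, -0.0778, 0.1734]
tool_rot: [[-0.999, 0.042, -0.001], [0.042, 0.999, 0.0], [0.001, 0.0, -1.0]]
contact_force: [1.3, -0.3, -0.9]
opening: 0.0383
grip_force: 60.5
```

>>> step_arm(plan=[[[0.3, -0.27, 0.61, -0.34, 0, 0, -0.14], [0.3, -0.28, 0.61, -0.34, 0, 0, -0.14], [0.3, -0.29, 0.6, -0.34, 0, 0, -0.14], [0.3, -0.29, 0.6, -0.34, 0, 0, -0.14], [0.3, 0, 0, 0, 0, 0, 0]]])

```text
t: 7.7
ee_pos: [0.5815, -0.0039, 0.2159]
tool_rot: [[-1.0, -0.007, 0.005], [-0.007, 1.0, 0.002], [-0.005, 0.001, -1.0]]
contact_force: [0.7, 0.1, 0.1]
opening: 0.0384
grip_force: 60.5
```

```bash
python3 - <<'E'
from h import *
from plant import robot
rows([.577,-.0055,.175],180,5,.3)
S=robot.read_camera("side");T=robot.read_camera("top")
b=cv2.resize(S["frame"][160:250,250:350],(400,360),interpolation=cv2.INTER_CUBIC)
a=cv2.resize(T["frame"][190:280,270:370],(400,360),interpolation=cv2.INTER_CUBIC)
cv2.imwrite("pics/c3.png",np.hstack([a,b]))
E
```

```text
from [ 0.5815 -0.0039  0.2159] yaw -179.6
[0.3, 0.03, -0.01, 0.27, 0.0, 0.01, 0.02] 
[0.3, 0.03, -0.01, 0.27, 0.0, 0.01, 0.02] 
[0.3, 0.03, -0.01, 0.27, 0.0, 0.01, 0.02] 
[0.3, 0.03, -0.01, 0.27, 0.0, 0.01, 0.02] 
[0.3, 0.03, -0.01, 0.27, 0.0, 0.01, 0.02]
```

View pics/c3.png

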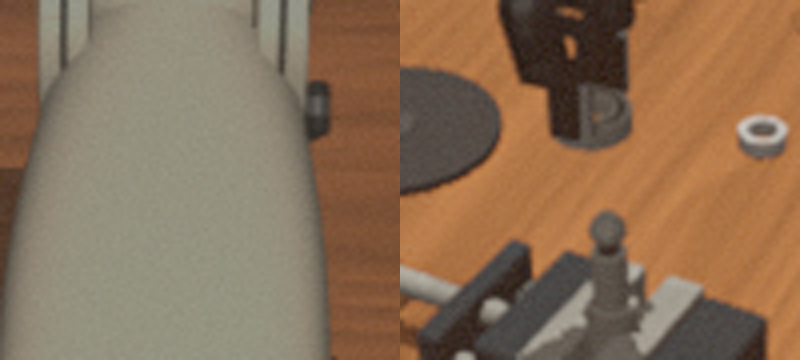

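The side crop shows the bearing at crop (590,118), full-frame u≈297.6, above the nose at full-frame u≈301.9. The top view is blocked by the arm.

```bash
python3 - <<'E'
from h import *
from plant import robot
S=dict(np.load("side0.npz"));K,R,o=cam(S)
def pr(p): q=K@R@(np.array(p)-o); return np.round(q[:2]/q[2],1)
s=robot.get_state();p=s["ee_pos"];print(p,s["tool_rot"][:,2],s["qd"])
b=p+s["tool_rot"][:,2]*.0206
print('bearing expect',pr(b),'seen 297.6')
for q in([.577,-.0055],[.577,-.003],[.580,-.0055],[.574,-.0055]): print(q,'nose',pr(q+[.137]),'head',pr(q+[.128]),'seen 301.9,213.5')
T=dict(np.load("top0.npz"));K,R,o=cam(T)
for q in([.577,-.0055],[.577,-.007]): print(q,pr(q+[.137]),pr(q+[.128]))
rows([.577,-.0055,.175],180,5,.3)
E
```

```text
[ 0.57921674 -0.00649055  0.21386006] [ 5.71194786e-05 -3.62412914e-04 -9.99999933e-01] [-1.59184685e+00  1.04560096e-01 -1.95825849e+00 -1.82319594e-03
 -2.55227247e-01 -6.91221227e-02]
bearing expect [298.9 188.7] seen 297.6
[0.577, -0.0055] nose [300.9 211.6] head [301.1 215. ] seen 301.9,213.5
[0.577, -0.003] nose [300.4 212.2] head [300.6 215.7] seen 301.9,213.5
[0.58, -0.0055] nose [299.6 211.3] head [299.8 214.7] seen 301.9,213.5
[0.574, -0.0055] nose [302.2 211.9] head [302.4 215.3] seen 301.9,213.5
[0.577, -0.0055] [318.2 233.6] [318.3 234.4]
[0.577, -0.007] [318.9 233.6] [318.9 234.4]
from [ 0.5792 -0.0065  0.2139] yaw -179.8
[0.3, 0.01, 0.01, 0.26, -0.0, 0.0, 0.01] 
[0.3, 0.01, 0.01, 0.26, -0.0, 0.0, 0.01] 
[0.3, 0.01, 0.01, 0.26, -0.0, 0.0, 0.01] 
[0.3, 0.01, 0.01, 0.26, -0.0, 0.0, 0.01] 
[0.3, 0.01, 0.01, 0.26, -0.0, 0.0, 0.01]
```

>>> step_arm(plan=[[[0.3, 0.04, 0, 0.3, 0, 0, 0.01], [0.3, 0.04, 0, 0.3, 0, 0, 0.01], [0.3, 0.04, 0, 0.3, 0, 0, 0], [0.3, 0.02, 0, 0.3, 0, 0, 0], [0.3, 0, 0, 0.2, 0, 0, 0]]])

```text
t: 8.22
ee_pos: [0.5734, -0.0077, 0.1697]
tool_rot: [[-1.0, -0.0, -0.003], [-0.0, 1.0, 0.0], [0.003, 0.0, -1.0]]
contact_force: [0.9, 0.2, -1.2]
opening: 0.0385
grip_force: 60.5
```

>>> step_arm(plan=[[[0.3, 0, 0, 0.07, 0, 0, 0], [0.3, 0, 0, 0.07, 0, 0, 0], [0.3, 0, 0, 0.07, 0, 0, 0], [0.3, 0, 0, 0, 0, 0, 0], [0.3, 0, 0, 0, 0, 0, 0]]])

```text
t: 8.63
ee_pos: [0.5751, -0.0071, 0.166]
tool_rot: [[-1.0, -0.001, 0.001], [-0.001, 1.0, -0.0], [-0.001, -0.0, -1.0]]
contact_force: [-0.2, 0.1, -0.8]
opening: 0.0387
grip_force: 60.5
```

>>> step_arm(plan=[[[0.3, 0, 0, 0.05, 0, 0, 0], [0.3, 0, 0, 0.05, 0, 0, 0], [0.3, 0, 0, 0.05, 0, 0, 0], [0.3, 0, 0, 0, 0, 0, 0], [0.3, 0, 0, 0, 0, 0, 0]]])

```text
t: 9.05
ee_pos: [0.5747, -0.0071, 0.1611]
tool_rot: [[-1.0, -0.001, -0.0], [-0.001, 1.0, -0.0], [0.0, -0.0, -1.0]]
contact_force: [-0.2, -0.9, -1.4]
opening: 0.0385
grip_force: 60.5
```

>>> step_arm(plan=[[[0.3, 0, 0, 0.05, 0, 0, 0], [0.3, 0, 0, 0.05, 0, 0, 0], [0.3, 0, 0, 0, 0, 0, 0], [0.3, 0, 0, 0, 0, 0, 0], [0.3, 0, 0, 0, 0, 0, 0]]])

```text
t: 9.47
ee_pos: [0.5748, -0.0071, 0.1582]
tool_rot: [[-1.0, -0.001, -0.0], [-0.001, 1.0, -0.0], [0.0, -0.0, -1.0]]
contact_force: [0.1, -0.4, -1.0]
opening: 0.0388
grip_force: 60.5
```

>>> step_arm(plan=[[[0.3, 0, 0, 0.05, 0, 0, 0], [0.3, 0, 0, 0.05, 0, 0, 0], [0.3, 0, 0, 0, 0, 0, 0], [0.3, 0, 0, 0, 0, 0, 0], [0.3, 0, 0, 0, 0, 0, 0]]])

```text
t: 9.88
ee_pos: [0.5752, -0.0069, 0.1554]
tool_rot: [[-1.0, -0.002, 0.001], [-0.002, 1.0, 0.001], [-0.001, 0.001, -1.0]]
contact_force: [1.1, 0.8, -0.1]
opening: 0.0386
grip_force: 60.5
```

>>> step_arm(plan=[[[0.3, 0, 0, 0.05, 0, 0, 0], [0.3, 0, 0, 0.05, 0, 0, 0], [0.3, 0, 0, 0, 0, 0, 0], [0.3, 0, 0, 0, 0, 0, 0], [0.3, 0, 0, 0, 0, 0, 0]]])

```text
t: 10.3
ee_pos: [0.5757, -0.0063, 0.1534]
tool_rot: [[-1.0, -0.002, 0.003], [-0.002, 1.0, 0.002], [-0.003, 0.002, -1.0]]
contact_force: [0.2, 3.5, 5.7]
opening: 0.0385
grip_force: 61.1
```

>>> step_arm(plan=[[[0.3, -0.02, 0.05, -0.02, 0, 0, 0], [0.3, 0, 0, 0, 0, 0, 0], [0.3, 0, 0, 0.04, 0, 0, 0], [0.3, 0, 0, 0, 0, 0, 0], [0.3, 0, 0, 0, 0, 0, 0]]])

```text
t: 10.72
ee_pos: [0.5756, -0.0055, 0.1511]
tool_rot: [[-1.0, -0.001, -0.0], [-0.001, 1.0, 0.0], [0.0, 0.0, -1.0]]
contact_force: [2.2, 2.5, -0.6]
opening: 0.0386
grip_force: 60.5
```

>>> step_arm(plan=[[[0.3, -0.02, 0.02, 0.03, 0, 0, 0], [0.3, 0, 0, 0.03, 0, 0, 0], [0.3, 0, 0, 0.03, 0, 0, 0], [0.3, 0, 0, 0, 0, 0, 0], [0.3, 0, 0, 0, 0, 0, 0]]])

```text
t: 11.13
ee_pos: [0.5757, -0.0052, 0.1485]
tool_rot: [[-1.0, -0.001, -0.001], [-0.001, 1.0, -0.0], [0.001, -0.0, -1.0]]
contact_force: [1.2, 0.8, -2.1]
opening: 0.0385
grip_force: 60.4
```

>>> step_arm(plan=[[[0.3, 0, 0, 0.07, 0, 0, 0], [0.3, 0, 0, 0.07, 0, 0, 0], [0.3, 0, 0, 0.07, 0, 0, 0], [0.3, 0, 0, 0.07, 0, 0, 0], [0.3, 0, 0, 0.07, 0, 0, 0]]])

```text
t: 11.55
ee_pos: [0.5757, -0.0052, 0.138]
tool_rot: [[-1.0, -0.001, -0.001], [-0.001, 1.0, -0.0], [0.001, -0.0, -1.0]]
contact_force: [-0.6, -0.3, -0.8]
opening: 0.0382
grip_force: 60.5
```

>>> step_arm(plan=[[[0.3, 0, 0, 0.07, 0, 0, 0], [0.3, 0, 0, 0.07, 0, 0, 0], [0.3, 0, 0, 0.07, 0, 0, 0], [0.3, 0, 0, 0.07, 0, 0, 0], [0.3, 0, 0, 0, 0, 0, 0]]])

```text
t: 11.97
ee_pos: [0.5757, -0.005, 0.1294]
tool_rot: [[-1.0, -0.001, -0.001], [-0.001, 1.0, -0.0], [0.001, -0.0, -1.0]]
contact_force: [-0.2, 0.0, -0.4]
opening: 0.0384
grip_force: 60.5
```

>>> step_arm(plan=[[[0.3, 0, 0, 0.07, 0, 0, 0], [0.3, 0, 0, 0.07, 0, 0, 0], [0.3, 0, 0, 0.07, 0, 0, 0], [0.3, 0, 0, 0.07, 0, 0, 0], [0.3, 0, 0, 0, 0, 0, 0]]])

```text
t: 12.38
ee_pos: [0.5758, -0.005, 0.121]
tool_rot: [[-1.0, -0.001, -0.001], [-0.001, 1.0, 0.0], [0.001, 0.0, -1.0]]
contact_force: [0.6, -0.2, -0.9]
opening: 0.0383
grip_force: 60.5
```

>>> step_arm(plan=[[[0.3, 0, 0, 0.06, 0, 0, 0], [0.3, 0, 0, 0.06, 0, 0, 0], [0.3, 0, 0, 0.06, 0, 0, 0], [0.3, 0, 0, 0.06, 0, 0, 0], [0.3, 0, 0, 0, 0, 0, 0]]])

```text
t: 12.8
ee_pos: [0.5757, -0.005, 0.1139]
tool_rot: [[-1.0, -0.001, -0.001], [-0.001, 1.0, 0.0], [0.001, 0.0, -1.0]]
contact_force: [-0.4, 0.7, -0.3]
opening: 0.0382
grip_force: 60.5
```

>>> step_arm(plan=[[[0.3, 0, 0, 0.05, 0, 0, 0], [0.3, 0, 0, 0.05, 0, 0, 0], [0.3, 0, 0, 0, 0, 0, 0], [0.3, 0, 0, 0, 0, 0, 0], [0.3, 0, 0, 0, 0, 0, 0]]])

```text
t: 13.22
ee_pos: [0.5761, -0.005, 0.1114]
tool_rot: [[-1.0, -0.001, 0.0], [-0.001, 1.0, -0.0], [-0.0, -0.0, -1.0]]
contact_force: [-0.2, -0.7, -1.1]
opening: 0.0385
grip_force: 60.5
```

>>> step_arm(plan=[[[0.3, 0, 0, 0.05, 0, 0, 0], [0.3, 0, 0, 0.05, 0, 0, 0], [0.3, 0, 0, 0, 0, 0, 0], [0.3, 0, 0, 0, 0, 0, 0], [0.3, 0, 0, 0, 0, 0, 0]]])

```text
t: 13.63
ee_pos: [0.576, -0.005, 0.1084]
tool_rot: [[-1.0, -0.001, -0.0], [-0.001, 1.0, -0.0], [0.0, -0.0, -1.0]]
contact_force: [0.2, 0.2, -0.3]
opening: 0.0385
grip_force: 60.5
```

>>> step_arm(plan=[[[0.3, 0, 0, 0.04, 0, 0, 0], [0.3, 0, 0, 0.04, 0, 0, 0], [0.3, 0, 0, 0, 0, 0, 0], [0.3, 0, 0, 0, 0, 0, 0], [0.3, 0, 0, 0, 0, 0, 0]]])

```text
t: 14.05
ee_pos: [0.576, -0.005, 0.106]
tool_rot: [[-1.0, -0.001, -0.0], [-0.001, 1.0, 0.0], [0.0, 0.0, -1.0]]
contact_force: [-0.0, -0.2, 0.2]
opening: 0.0383
grip_force: 60.5
```

>>> step_arm(plan=[[[0.3, 0, 0, 0.04, 0, 0, 0], [0.3, 0, 0, 0.04, 0, 0, 0], [0.3, 0, 0, 0, 0, 0, 0], [0.3, 0, 0, 0, 0, 0, 0], [0.3, 0, 0, 0, 0, 0, 0]]])

```text
t: 14.47
ee_pos: [0.576, -0.005, 0.1036]
tool_rot: [[-1.0, -0.001, -0.0], [-0.001, 1.0, -0.0], [0.0, -0.0, -1.0]]
contact_force: [-0.2, 1.1, -1.0]
opening: 0.0385
grip_force: 60.5
```

>>> step_arm(plan=[[[0.3, 0, 0, 0.04, 0, 0, 0], [0.3, 0, 0, 0.03, 0, 0, 0], [0.3, 0, 0, 0, 0, 0, 0], [0.3, 0, 0, 0, 0, 0, 0], [0.3, 0, 0, 0, 0, 0, 0]]])

```text
t: 14.88
ee_pos: [0.5763, -0.005, 0.1028]
tool_rot: [[-1.0, -0.001, 0.001], [-0.001, 1.0, -0.0], [-0.001, -0.0, -1.0]]
contact_force: [-1.6, 0.4, 5.6]
opening: 0.0383
grip_force: 61.2
```

>>> step_arm(plan=[[[0.3, 0, 0, 0.03, 0, 0, 0], [0.3, 0, 0, 0.02, 0, 0, 0], [0.3, 0, 0, 0, 0, 0, 0], [0.3, 0, 0, 0, 0, 0, 0], [0.3, 0, 0, 0, 0, 0, 0]]])

```text
t: 15.3
ee_pos: [0.5763, -0.005, 0.1027]
tool_rot: [[-1.0, -0.001, 0.002], [-0.001, 1.0, -0.0], [-0.002, -0.0, -1.0]]
contact_force: [-4.9, 0.5, 12.0]
opening: 0.0387
grip_force: 62.0
```

>>> step_arm(plan=[[[0.3, 0, 0, 0.02, 0, 0, 0], [0.3, 0, 0, 0, 0, 0, 0], [0.3, 0, 0, 0, 0, 0, 0], [0.3, 0, 0, 0, 0, 0, 0], [0.3, 0, 0, 0, 0, 0, 0]]])

```text
t: 15.72
ee_pos: [0.5764, -0.005, 0.1026]
tool_rot: [[-1.0, -0.001, 0.003], [-0.001, 1.0, -0.0], [-0.003, -0.0, -1.0]]
contact_force: [-6.7, 0.2, 15.5]
opening: 0.0384
grip_force: 62.3
```

>>> step_arm(plan=[[[0.3, 0, 0, -0.04, 0, 0, 0], [0.3, 0, 0, -0.04, 0, 0, 0], [1, 0, 0, 0, 0, 0, 0], [1, 0, 0, 0, 0, 0, 0], [1, 0, 0, 0, 0, 0, 0]]])

```text
t: 16.13
ee_pos: [0.576, -0.005, 0.1014]
tool_rot: [[-1.0, -0.001, -0.0], [-0.001, 1.0, -0.0], [0.0, -0.0, -1.0]]
contact_force: [-0.3, -0.6, -0.3]
opening: 0.0733
grip_force: 0.0
```

>>> step_arm(plan=[[[1, 0, 0, -0.3, 0, 0, 0], [1, 0, 0, -0.8, 0, 0, 0], [1, 0, 0, -1, 0, 0, 0], [1, 0, 0, -1, 0, 0, 0], [1, 0, 0, -0.5, 0, 0, 0]]])

```text
t: 16.55
ee_pos: [0.5776, -0.0051, 0.2142]
tool_rot: [[-1.0, -0.001, 0.006], [-0.001, 1.0, -0.0], [-0.006, -0.0, -1.0]]
contact_force: [1.0, -0.2, 0.2]
opening: 0.0859
grip_force: 0.0
```

```bash
python3 - <<'E'
from h import *
rows([.6195,.237,.16],90,20,1)
E
```

```text
from [ 0.5776 -0.0051  0.2142] yaw -179.9
[1, -0.07, 0.4, 0.09, 0.0, 0.0, 0.98] 
[1, -0.04, 0.41, 0.09, 0.0, 0.0, 0.98] 
[1, -0.01, 0.41, 0.09, 0.0, 0.0, 0.98] 
[1, 0.03, 0.41, 0.09, 0.0, 0.0, 0.98] 
[1, 0.06, 0.41, 0.09, 0.0, 0.0, 0.98] 

[1, 0.09, 0.4, 0.09, 0.0, 0.0, 0.98] 
[1, 0.12, 0.39, 0.09, 0.0, 0.0, 0.98] 
[1, 0.15, 0.38, 0.09, 0.0, 0.0, 0.98] 
[1, 0.18, 0.37, 0.09, 0.0, 0.0, 0.98] 
[1, 0.21, 0.35, 0.09, 0.0, 0.0, 0.98] 

[1, 0.24, 0.33, 0.09, 0.0, 0.0, 0.98] 
[1, 0.26, 0.32, 0.09, 0.0, 0.0, 0.98] 
[1, 0.29, 0.29, 0.09, 0.0, 0.0, 0.98] 
[1, 0.31, 0.27, 0.09, 0.0, 0.0, 0.98] 
[1, 0.33, 0.25, 0.09, 0.0, 0.0, 0.98] 

[1, 0.35, 0.22, 0.09, 0.0, 0.0, 0.98] 
[1, 0.36, 0.19, 0.09, 0.0, 0.0, 0.98] 
[1, 0.38, 0.16, 0.09, 0.0, 0.0, 0.98] 
[1, 0.39, 0.13, 0.09, 0.0, 0.0, 0.98] 
[1, 0.4, 0.1, 0.09, 0.0, 0.0, 0.98]
```

>>> step_arm(plan=[[[1, -0.07, 0.4, 0.09, 0, 0, 0.98], [1, -0.04, 0.41, 0.09, 0, 0, 0.98], [1, -0.01, 0.41, 0.09, 0, 0, 0.98], [1, 0.03, 0.41, 0.09, 0, 0, 0.98], [1, 0.06, 0.41, 0.09, 0, 0, 0.98]]])

```text
t: 16.97
ee_pos: [0.5867, 0.0562, 0.1967]
tool_rot: [[-0.923, 0.385, 0.0], [0.385, 0.923, 0.0], [-0.0, 0.0, -1.0]]
contact_force: [0.6, 0.2, 0.6]
opening: 0.0856
grip_force: 0.0
```

>>> step_arm(plan=[[[1, 0.09, 0.4, 0.09, 0, 0, 0.98], [1, 0.12, 0.39, 0.09, 0, 0, 0.98], [1, 0.15, 0.38, 0.09, 0, 0, 0.98], [1, 0.18, 0.37, 0.09, 0, 0, 0.98], [1, 0.21, 0.35, 0.09, 0, 0, 0.98]]])

```text
t: 17.38
ee_pos: [0.597, 0.1168, 0.1831]
tool_rot: [[-0.706, 0.708, 0.0], [0.708, 0.706, -0.0], [-0.0, 0.0, -1.0]]
contact_force: [-0.3, -0.4, 0.4]
opening: 0.0858
grip_force: 0.0
```

>>> step_arm(plan=[[[0.6, 0.24, 0.33, 0.09, 0, 0, 0.98], [0.6, 0.26, 0.32, 0.09, 0, 0, 0.98], [0.6, 0.29, 0.29, 0.09, 0, 0, 0.98], [0.6, 0.31, 0.27, 0.09, 0, 0, 0.98], [0.6, 0.33, 0.25, 0.09, 0, 0, 0.98]]])

```text
t: 17.8
ee_pos: [0.6071, 0.1776, 0.1695]
tool_rot: [[-0.382, 0.924, 0.0], [0.924, 0.382, 0.0], [-0.0, 0.0, -1.0]]
contact_force: [-1.4, 0.2, -0.0]
opening: 0.0514
grip_force: 0.0
```

>>> step_arm(plan=[[[0.6, 0.35, 0.22, 0.09, 0, 0, 0.98], [0.6, 0.36, 0.19, 0.09, 0, 0, 0.98], [0.6, 0.38, 0.16, 0.09, 0, 0, 0.98], [0.6, 0.39, 0.13, 0.09, 0, 0, 0.98], [0.6, 0.4, 0.1, 0.09, 0, 0, 0.98]]])

```text
t: 18.22
ee_pos: [0.6171, 0.2385, 0.156]
tool_rot: [[-0.0, 1.0, -0.0], [1.0, 0.0, -0.0], [-0.0, -0.0, -1.0]]
contact_force: [-0.2, 0.1, -0.3]
opening: 0.051
grip_force: 0.0
```

```bash
python3 - <<'E'
from h import *
from plant import robot
S=robot.read_camera("side");T=robot.read_camera("top"); print(robot.get_state()["opening"])
rows([.6195,.237,.034],90,5,.6)
b=cv2.resize(S["frame"][190:270,250:350],(400,320),interpolation=cv2.INTER_CUBIC)
a=cv2.resize(S["frame"][280:360,185:285],(400,320),interpolation=cv2.INTER_CUBIC)
cv2.imwrite("pics/c4.png",np.hstack([a,b]))
E
```

```text
0.05099041793418279
from [0.6168 0.2396 0.1553] yaw 90.4
[0.6, -0.02, 0.02, 0.81, -0.0, -0.0, 0.02] 
[0.6, -0.02, 0.02, 0.81, -0.0, -0.0, 0.02] 
[0.6, -0.02, 0.02, 0.81, -0.0, -0.0, 0.02] 
[0.6, -0.02, 0.02, 0.81, -0.0, -0.0, 0.02] 
[0.6, -0.02, 0.02, 0.81, -0.0, -0.0, 0.02]
```

View pics/c4.png

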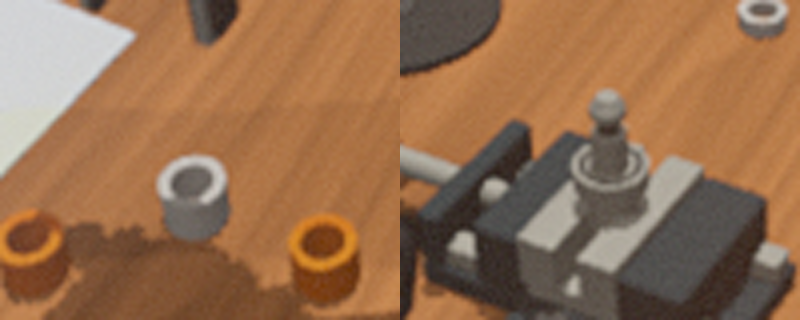

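The bearing sits on the axle at crop (610,190), and the long sleeve at full-frame (233,326) is clear of both orange decoys.

>>> step_arm(plan=[[[0.6, -0.02, 0.01, 0.81, 0, 0, 0], [0.6, -0.02, 0.01, 0.81, 0, 0, 0], [0.6, -0.02, 0.01, 0.81, 0, 0, 0], [0.6, -0.02, 0.01, 0.8, 0, 0, 0], [0.6, 0, 0, 0.75, 0, 0, 0]]])

```text
t: 18.73
ee_pos: [0.6181, 0.2344, 0.0356]
tool_rot: [[-0.006, 1.0, -0.0], [1.0, 0.006, -0.001], [-0.001, -0.0, -1.0]]
contact_force: [-0.1, 0.1, 0.3]
opening: 0.0513
grip_force: 0.0
```

>>> step_arm(plan=[[[0.4, 0, 0, 0, 0, 0, 0], [0.25, 0, 0, -0.03, 0, 0, 0], [0.25, 0, 0, -0.03, 0, 0, 0], [0.25, 0, 0, 0, 0, 0, 0], [0.25, 0, 0, 0, 0, 0, 0]]])

```text
t: 19.15
ee_pos: [0.6196, 0.2359, 0.0406]
tool_rot: [[-0.004, 1.0, 0.004], [1.0, 0.004, 0.001], [0.001, 0.004, -1.0]]
contact_force: [-0.0, -0.3, -0.2]
opening: 0.0296
grip_force: 59.3
```

>>> step_arm(plan=[[[0.25, 0, 0, 0.04, 0, 0, 0], [0.25, 0, 0, 0, 0, 0, 0], [0.6, 0, 0, 0, 0, 0, 0], [0.6, 0, 0, 0, 0, 0, 0], [0.6, 0, 0, 0, 0, 0, -0.6]]])

```text
t: 19.57
ee_pos: [0.6183, 0.2356, 0.0373]
tool_rot: [[-0.053, 0.999, 0.0], [0.999, 0.053, 0.0], [0.0, 0.0, -1.0]]
contact_force: [0.3, 0.4, 0.4]
opening: 0.0511
grip_force: 0.0
```

>>> step_arm(plan=[[[0.6, 0, 0, 0, 0, 0, -1], [0.6, 0, 0, 0, 0, 0, -1], [0.6, 0, 0, 0, 0, 0, -1], [0.6, 0, 0, 0, 0, 0, -1], [0.6, 0, 0, 0, 0, 0, -1]]])

```text
t: 19.98
ee_pos: [0.6183, 0.2355, 0.0371]
tool_rot: [[-0.441, 0.898, 0.0], [0.898, 0.441, 0.0], [-0.0, 0.0, -1.0]]
contact_force: [0.5, 0.9, 0.8]
opening: 0.0511
grip_force: 0.0
```

>>> step_arm(plan=[[[0.6, 0, 0, 0, 0, 0, -1], [0.6, 0, 0, 0, 0, 0, -1], [0.6, 0, 0, 0, 0, 0, -1], [0.6, 0, 0, 0, 0, 0, -1], [0.6, 0, 0, 0, 0, 0, -1]]])

```text
t: 20.4
ee_pos: [0.6183, 0.2355, 0.0371]
tool_rot: [[-0.755, 0.655, 0.0], [0.655, 0.755, 0.0], [-0.0, 0.0, -1.0]]
contact_force: [-0.9, -0.4, 0.7]
opening: 0.0515
grip_force: 0.0
```

>>> step_arm(plan=[[[0.6, 0, 0, 0, 0, 0, -1], [0.6, 0, 0, 0, 0, 0, -1], [0.6, 0, 0, 0, 0, 0, -1], [0.6, 0, 0, 0, 0, 0, -1], [0.6, 0, 0, 0, 0, 0, -1]]])

```text
t: 20.82
ee_pos: [0.6183, 0.2356, 0.0371]
tool_rot: [[-0.951, 0.309, 0.0], [0.309, 0.951, 0.0], [-0.0, 0.0, -1.0]]
contact_force: [-0.2, -1.3, -0.7]
opening: 0.0512
grip_force: 0.0
```

>>> step_arm(plan=[[[0.6, 0, 0, 0, 0, 0, -1], [0.6, 0, 0, 0, 0, 0, -1], [0.6, 0, 0, 0, 0, 0, -1], [0.6, 0, 0, 0, 0, 0, -1], [0.6, 0, 0, 0, 0, 0, 0]]])

```text
t: 21.23
ee_pos: [0.6183, 0.2356, 0.0371]
tool_rot: [[-1.0, -0.003, 0.0], [-0.003, 1.0, 0.0], [-0.0, 0.0, -1.0]]
contact_force: [0.6, -0.4, 0.3]
opening: 0.0515
grip_force: 0.0
```

>>> step_arm(plan=[[[0.4, 0, 0, 0.07, 0, 0, 0], [0.25, 0, 0, 0, 0, 0, 0], [0.25, 0, 0, -0.03, 0, 0, 0], [0.25, 0, 0, 0, 0, 0, 0], [0.25, 0, 0, 0, 0, 0, 0]]])

```text
t: 21.65
ee_pos: [0.618, 0.2354, 0.0355]
tool_rot: [[-1.0, -0.001, -0.001], [-0.001, 1.0, -0.0], [0.001, -0.0, -1.0]]
contact_force: [0.3, -0.2, -0.7]
opening: 0.0295
grip_force: 59.2
```

```bash
python3 - <<'E'
from h import *
from plant import robot
s=robot.get_state(); print(s["ee_pos"],s["contact_force"],s["opening"],s["grip_force"])
s["ee_pos"]=s["ee_pos"]+[0,0,.08]
rows([.576,-.005,.205],180,14,.25,s)
E
```

```text
[0.6179873  0.23541065 0.03553443] [ 0.31342781 -0.20032972 -0.74252336] 0.02947245927078598 59.24298819154501
from [0.618  0.2354 0.1155] yaw -179.9
[0.25, 0.1, -0.57, -0.21, -0.0, -0.0, 0.0] 
[0.25, 0.1, -0.57, -0.21, -0.0, -0.0, 0.0] 
[0.25, 0.1, -0.57, -0.21, -0.0, -0.0, 0.0] 
[0.25, 0.1, -0.57, -0.21, -0.0, -0.0, 0.0] 
[0.25, 0.1, -0.57, -0.21, -0.0, -0.0, 0.0] 

[0.25, 0.1, -0.57, -0.21, -0.0, -0.0, 0.0] 
[0.25, 0.1, -0.57, -0.21, -0.0, -0.0, 0.0] 
[0.25, 0.1, -0.57, -0.21, -0.0, -0.0, 0.0] 
[0.25, 0.1, -0.57, -0.21, -0.0, -0.0, 0.0] 
[0.25, 0.1, -0.57, -0.21, -0.0, -0.0, 0.0] 

[0.25, 0.1, -0.57, -0.21, -0.0, -0.0, 0.0] 
[0.25, 0.1, -0.57, -0.21, -0.0, -0.0, 0.0] 
[0.25, 0.1, -0.57, -0.21, -0.0, -0.0, 0.0] 
[0.25, 0.1, -0.57, -0.21, -0.0, -0.0, 0.0]
```

>>> step_arm(plan=[[[0.25, 0, 0, -0.2, 0, 0, 0], [0.25, 0, 0, -0.6, 0, 0, 0], [0.25, 0, 0, -0.8, 0, 0, 0], [0.25, 0, 0, -0.7, 0, 0, 0], [0.25, 0, 0, -0.37, 0, 0, 0]]])

```text
t: 22.07
ee_pos: [0.6195, 0.2359, 0.1192]
tool_rot: [[-1.0, -0.001, 0.004], [-0.001, 1.0, 0.002], [-0.004, 0.001, -1.0]]
contact_force: [0.8, 0.3, 0.5]
opening: 0.0294
grip_force: 59.3
```

>>> step_arm(plan=[[[0.25, 0.1, -0.57, -0.21, 0, 0, 0], [0.25, 0.1, -0.57, -0.21, 0, 0, 0], [0.25, 0.1, -0.57, -0.21, 0, 0, 0], [0.25, 0.1, -0.57, -0.21, 0, 0, 0], [0.25, 0.1, -0.57, -0.21, 0, 0, 0]]])

```text
t: 22.48
ee_pos: [0.6022, 0.1473, 0.147]
tool_rot: [[-1.0, -0.0, -0.002], [-0.0, 1.0, -0.001], [0.002, -0.001, -1.0]]
contact_force: [0.2, -0.1, -1.0]
opening: 0.0296
grip_force: 59.3
```

>>> step_arm(plan=[[[0.25, 0.1, -0.57, -0.21, 0, 0, 0], [0.25, 0.1, -0.57, -0.21, 0, 0, 0], [0.25, 0.1, -0.57, -0.21, 0, 0, 0], [0.25, 0.1, -0.57, -0.21, 0, 0, 0], [0.25, 0.1, -0.57, -0.21, 0, 0, 0]]])

```text
t: 22.9
ee_pos: [0.5872, 0.0618, 0.1787]
tool_rot: [[-1.0, 0.0, -0.002], [0.0, 1.0, -0.0], [0.002, -0.0, -1.0]]
contact_force: [-0.5, 0.4, -0.5]
opening: 0.0294
grip_force: 59.3
```

>>> step_arm(plan=[[[0.25, 0.1, -0.57, -0.21, 0, 0, 0], [0.25, 0.1, -0.57, -0.21, 0, 0, 0], [0.25, 0.1, -0.57, -0.21, 0, 0, 0], [0.25, 0.1, -0.57, -0.21, 0, 0, 0], [0.25, 0, 0, 0, 0, 0, 0]]])

```text
t: 23.32
ee_pos: [0.5756, -0.0084, 0.2052]
tool_rot: [[-1.0, 0.004, 0.001], [0.004, 1.0, -0.002], [-0.001, -0.002, -1.0]]
contact_force: [-0.4, 0.4, -0.6]
opening: 0.0296
grip_force: 59.4
```

>>> step_arm(plan=[[[0.25, 0, 0, 0, 0, 0, 0], [0.25, 0, 0, 0, 0, 0, 0], [0.25, 0, 0, 0, 0, 0, 0], [0.25, 0, 0, 0, 0, 0, 0], [0.25, 0, 0, 0, 0, 0, 0]]])

```text
t: 23.73
ee_pos: [0.5764, -0.0033, 0.2036]
tool_rot: [[-1.0, -0.003, -0.001], [-0.003, 1.0, 0.0], [0.001, 0.0, -1.0]]
contact_force: [-0.5, 1.2, -0.6]
opening: 0.0293
grip_force: 59.4
```

```bash
python3 - <<'E'
from h import *
rows([.576,-.005,.173],180,5,.25)
E
```

```text
from [ 0.5764 -0.0033  0.2036] yaw -179.9
[0.25, 0.0, -0.01, 0.2, 0.0, -0.0, 0.01] 
[0.25, 0.0, -0.01, 0.2, 0.0, -0.0, 0.01] 
[0.25, 0.0, -0.01, 0.2, 0.0, -0.0, 0.01] 
[0.25, 0.0, -0.01, 0.2, 0.0, -0.0, 0.01] 
[0.25, 0.0, -0.01, 0.2, 0.0, -0.0, 0.01]
```

>>> step_arm(plan=[[[0.25, 0, -0.01, 0.2, 0, 0, 0], [0.25, 0, -0.01, 0.2, 0, 0, 0], [0.25, 0, -0.01, 0.2, 0, 0, 0], [0.25, 0, -0.01, 0.2, 0, 0, 0], [0.25, 0, -0.01, 0.2, 0, 0, 0]]])

```text
t: 24.15
ee_pos: [0.5763, -0.0054, 0.173]
tool_rot: [[-1.0, -0.002, -0.001], [-0.002, 1.0, -0.0], [0.001, 0.0, -1.0]]
contact_force: [0.5, 0.6, -1.1]
opening: 0.0295
grip_force: 59.4
```

>>> step_arm(plan=[[[0.25, 0, 0, 0.06, 0, 0, 0], [0.25, 0, 0, 0.06, 0, 0, 0], [0.25, 0, 0, 0.06, 0, 0, 0], [0.25, 0, 0, 0, 0, 0, 0], [0.25, 0, 0, 0, 0, 0, 0]]])

```text
t: 24.57
ee_pos: [0.5767, -0.0055, 0.1689]
tool_rot: [[-1.0, -0.001, 0.0], [-0.001, 1.0, -0.0], [-0.0, -0.0, -1.0]]
contact_force: [0.6, -0.7, -1.6]
opening: 0.0292
grip_force: 59.4
```

>>> step_arm(plan=[[[0.25, 0.02, 0.02, 0.05, 0, 0, 0], [0.25, 0, 0, 0.05, 0, 0, 0], [0.25, 0, 0, 0.05, 0, 0, 0], [0.25, 0, 0, 0, 0, 0, 0], [0.25, 0, 0, 0, 0, 0, 0]]])

```text
t: 24.98
ee_pos: [0.5758, -0.0049, 0.1641]
tool_rot: [[-1.0, -0.001, -0.0], [-0.001, 1.0, -0.0], [0.0, -0.0, -1.0]]
contact_force: [1.1, -0.2, -1.4]
opening: 0.0295
grip_force: 59.4
```

>>> step_arm(plan=[[[0.25, 0, 0, 0.05, 0, 0, 0], [0.25, 0, 0, 0.05, 0, 0, 0], [0.25, 0, 0, 0, 0, 0, 0], [0.25, 0, 0, 0, 0, 0, 0], [0.25, 0, 0, 0, 0, 0, 0]]])

```text
t: 25.4
ee_pos: [0.5759, -0.0049, 0.1611]
tool_rot: [[-1.0, -0.001, -0.0], [-0.001, 1.0, -0.0], [0.0, -0.0, -1.0]]
contact_force: [0.8, -0.5, -0.2]
opening: 0.0294
grip_force: 59.4
```

>>> step_arm(plan=[[[0.25, 0, 0, 0.05, 0, 0, 0], [0.25, 0, 0, 0.05, 0, 0, 0], [0.25, 0, 0, 0.05, 0, 0, 0], [0.25, 0, 0, 0, 0, 0, 0], [0.25, 0, 0, 0, 0, 0, 0]]])

```text
t: 25.82
ee_pos: [0.5758, -0.0049, 0.1565]
tool_rot: [[-1.0, -0.001, -0.0], [-0.001, 1.0, 0.0], [0.0, 0.0, -1.0]]
contact_force: [-0.4, 0.2, -0.9]
opening: 0.0293
grip_force: 59.4
```

>>> step_arm(plan=[[[0.25, 0, 0, 0.05, 0, 0, 0], [0.25, 0, 0, 0.05, 0, 0, 0], [0.25, 0, 0, 0.05, 0, 0, 0], [0.25, 0, 0, 0.05, 0, 0, 0], [0.25, 0, 0, 0, 0, 0, 0]]])

```text
t: 26.23
ee_pos: [0.5757, -0.0049, 0.1502]
tool_rot: [[-1.0, -0.001, -0.001], [-0.001, 1.0, -0.0], [0.001, -0.0, -1.0]]
contact_force: [0.9, 0.3, -0.7]
opening: 0.0294
grip_force: 59.4
```

>>> step_arm(plan=[[[0.25, 0, 0, 0.05, 0, 0, 0], [0.25, 0, 0, 0.05, 0, 0, 0], [0.25, 0, 0, 0.05, 0, 0, 0], [0.25, 0, 0, 0.05, 0, 0, 0], [0.25, 0, 0, 0, 0, 0, 0]]])

```text
t: 26.65
ee_pos: [0.5757, -0.0049, 0.1442]
tool_rot: [[-1.0, -0.001, -0.001], [-0.001, 1.0, 0.0], [0.001, 0.0, -1.0]]
contact_force: [-0.4, 0.4, -0.2]
opening: 0.0291
grip_force: 59.4
```

>>> step_arm(plan=[[[0.25, 0, 0, 0.07, 0, 0, 0], [0.25, 0, 0, 0.07, 0, 0, 0], [0.25, 0, 0, 0.07, 0, 0, 0], [0.25, 0, 0, 0.07, 0, 0, 0], [0.25, 0, 0, 0, 0, 0, 0]]])

```text
t: 27.07
ee_pos: [0.5756, -0.0049, 0.1357]
tool_rot: [[-1.0, -0.001, -0.001], [-0.001, 1.0, -0.0], [0.001, -0.0, -1.0]]
contact_force: [0.6, 0.1, -0.4]
opening: 0.0295
grip_force: 59.4
```

>>> step_arm(plan=[[[0.25, 0, 0, 0.06, 0, 0, 0], [0.25, 0, 0, 0.06, 0, 0, 0], [0.25, 0, 0, 0.06, 0, 0, 0], [0.25, 0, 0, 0, 0, 0, 0], [0.25, 0, 0, 0, 0, 0, 0]]])

```text
t: 27.48
ee_pos: [0.5758, -0.0049, 0.1307]
tool_rot: [[-1.0, -0.001, -0.0], [-0.001, 1.0, -0.0], [0.0, -0.0, -1.0]]
contact_force: [0.3, 0.4, -1.2]
opening: 0.0292
grip_force: 59.4
```

>>> step_arm(plan=[[[0.25, 0, 0, 0.05, 0, 0, 0], [0.25, 0, 0, 0.05, 0, 0, 0], [0.25, 0, 0, 0, 0, 0, 0], [0.25, 0, 0, 0, 0, 0, 0], [0.25, 0, 0, 0, 0, 0, 0]]])

```text
t: 27.9
ee_pos: [0.5759, -0.0049, 0.1279]
tool_rot: [[-1.0, -0.001, -0.0], [-0.001, 1.0, -0.0], [0.0, -0.0, -1.0]]
contact_force: [0.4, 0.2, 0.1]
opening: 0.0297
grip_force: 59.4
```

>>> step_arm(plan=[[[0.25, 0, 0, 0.04, 0, 0, 0], [0.25, 0, 0, 0.04, 0, 0, 0], [0.25, 0, 0, 0, 0, 0, 0], [0.25, 0, 0, 0, 0, 0, 0], [0.25, 0, 0, 0, 0, 0, 0]]])

```text
t: 28.32
ee_pos: [0.5759, -0.0049, 0.1255]
tool_rot: [[-1.0, -0.001, -0.0], [-0.001, 1.0, -0.0], [0.0, -0.0, -1.0]]
contact_force: [-0.3, -0.3, -0.0]
opening: 0.0295
grip_force: 59.4
```

>>> step_arm(plan=[[[0.25, 0, 0, 0.04, 0, 0, 0], [0.25, 0, 0, 0.03, 0, 0, 0], [0.25, 0, 0, 0, 0, 0, 0], [0.25, 0, 0, 0, 0, 0, 0], [0.25, 0, 0, 0, 0, 0, 0]]])

```text
t: 28.73
ee_pos: [0.5759, -0.0049, 0.1234]
tool_rot: [[-1.0, -0.001, -0.0], [-0.001, 1.0, 0.0], [0.0, 0.0, -1.0]]
contact_force: [0.2, -0.2, -0.3]
opening: 0.0293
grip_force: 59.4
```

>>> step_arm(plan=[[[0.25, 0, 0, 0.04, 0, 0, 0], [0.25, 0, 0, 0.03, 0, 0, 0], [0.25, 0, 0, 0, 0, 0, 0], [0.25, 0, 0, 0, 0, 0, 0], [0.25, 0, 0, 0, 0, 0, 0]]])

```text
t: 29.15
ee_pos: [0.5763, -0.0049, 0.123]
tool_rot: [[-1.0, -0.001, 0.002], [-0.001, 1.0, -0.0], [-0.002, -0.0, -1.0]]
contact_force: [-1.8, 0.2, 6.9]
opening: 0.0292
grip_force: 60.1
```

>>> step_arm(plan=[[[0.25, 0, 0, 0.03, 0, 0, 0], [0.25, 0, 0, 0.02, 0, 0, 0], [0.25, 0, 0, 0, 0, 0, 0], [0.25, 0, 0, 0, 0, 0, 0], [0.25, 0, 0, 0, 0, 0, 0]]])

```text
t: 29.57
ee_pos: [0.5764, -0.0049, 0.1228]
tool_rot: [[-1.0, -0.001, 0.003], [-0.001, 1.0, 0.0], [-0.003, 0.0, -1.0]]
contact_force: [-4.7, 0.5, 14.7]
opening: 0.029
grip_force: 60.8
```

>>> step_arm(plan=[[[0.25, 0, 0, 0.01, 0, 0, 0], [0.25, 0, 0, 0, 0, 0, 0], [0.25, 0, 0, 0, 0, 0, 0], [0.25, 0, 0, 0, 0, 0, 0], [0.25, 0, 0, 0, 0, 0, 0]]])

```text
t: 29.98
ee_pos: [0.5765, -0.0049, 0.1228]
tool_rot: [[-1.0, -0.001, 0.003], [-0.001, 1.0, -0.0], [-0.003, -0.0, -1.0]]
contact_force: [-4.9, -0.2, 15.4]
opening: 0.0298
grip_force: 60.9
```

>>> step_arm(plan=[[[0.25, 0, 0, -0.05, 0, 0, 0], [0.25, 0, 0, -0.04, 0, 0, 0], [1, 0, 0, 0, 0, 0, 0], [1, 0, 0, 0, 0, 0, 0], [1, 0, 0, 0, 0, 0, 0]]])

```text
t: 30.4
ee_pos: [0.5758, -0.0049, 0.1217]
tool_rot: [[-1.0, -0.001, -0.001], [-0.001, 1.0, -0.0], [0.001, -0.0, -1.0]]
contact_force: [0.2, -0.3, -0.1]
opening: 0.0648
grip_force: 0.0
```

>>> step_arm(plan=[[[1, 0, 0, -0.3, 0, 0, 0], [1, 0, 0, -0.8, 0, 0, 0], [1, 0, 0, -1, 0, 0, 0], [1, 0, 0, -0.7, 0, 0, 0], [1, 0, 0, -0.2, 0, 0, 0]]])

```text
t: 30.82
ee_pos: [0.5781, -0.0049, 0.2169]
tool_rot: [[-1.0, -0.001, 0.007], [-0.001, 1.0, -0.0], [-0.007, -0.0, -1.0]]
contact_force: [0.4, 0.8, 0.7]
opening: 0.0854
grip_force: 0.0
```

```bash
python3 - <<'E'
from h import *
T=dict(np.load("top0.npz"));S=dict(np.load("side0.npz"))
# washer: mouth direction from contour: farthest hull-defect (slot bottom) vs rect
for c,p,r in((T,(202,295),16),(S,(307,376),20)):
    m,k=blob(c,*p,r); hull=cv2.convexHull(k,returnPoints=False); d=cv2.convexityDefects(k,hull); d=d[d[:,0,3].argmax(),0]
    P=[ray(c,*k[i][0],.008)[:2] for i in (d[0],d[1],d[2])]
    mid=(P[0]+P[1])/2; v=mid-P[2]; print('arms',np.round(P,4),'yaw',np.degrees(np.arctan2(v[1],v[0])),'perp',np.degrees(np.arctan2(*(P[0]-P[1])[::-1])))
    vv,uu=np.nonzero(m); q=np.array([ray(c,u,v_,.008)[:2] for u,v_ in zip(uu,vv)]); print('centroid',q.mean(0),len(q))
rows([.455,.277,.12],188,20,1)
E
```

```text
arms [[0.4668 0.2682]
 [0.4592 0.2921]
 [0.4402 0.2718]] yaw 20.318576475402587 perp -72.35821189623951
centroid [0.44677318 0.27402294] 144
arms [[0.467  0.2651]
 [0.4565 0.2965]
 [0.4386 0.2762]] yaw 11.213461218153586 perp -71.5597076403631
centroid [0.44471155 0.27597603] 277
from [ 0.5781 -0.0049  0.2169] yaw -179.9
[1, 0.21, 0.47, 0.16, -0.0, 0.0, -0.09] 
[1, 0.2, 0.47, 0.16, -0.0, 0.0, -0.09] 
[1, 0.2, 0.47, 0.16, -0.0, 0.0, -0.09] 
[1, 0.2, 0.47, 0.16, -0.0, 0.0, -0.09] 
[1, 0.19, 0.48, 0.16, -0.0, 0.0, -0.09] 

[1, 0.19, 0.48, 0.16, -0.0, 0.0, -0.09] 
[1, 0.19, 0.48, 0.16, -0.0, 0.0, -0.09] 
[1, 0.18, 0.48, 0.16, -0.0, 0.0, -0.09] 
[1, 0.18, 0.48, 0.16, -0.0, 0.0, -0.09] 
[1, 0.18, 0.48, 0.16, -0.0, 0.0, -0.09] 

[1, 0.17, 0.48, 0.16, -0.0, 0.0, -0.09] 
[1, 0.17, 0.48, 0.16, -0.0, 0.0, -0.09] 
[1, 0.17, 0.49, 0.16, -0.0, 0.0, -0.09] 
[1, 0.16, 0.49, 0.16, -0.0, 0.0, -0.09] 
[1, 0.16, 0.49, 0.16, -0.0, 0.0, -0.09] 

[1, 0.16, 0.49, 0.16, -0.0, 0.0, -0.09] 
[1, 0.15, 0.49, 0.16, -0.0, 0.0, -0.09] 
[1, 0.15, 0.49, 0.16, -0.0, 0.0, -0.09] 
[1, 0.14, 0.49, 0.16, -0.0, 0.0, -0.09] 
[1, 0.14, 0.49, 0.16, -0.0, 0.0, -0.09]
```

```bash
python3 - <<'E'
from h import *
rows([.4535,.278,.10],198,20,.65)
E
```

```text
from [ 0.5781 -0.0049  0.2169] yaw -179.9
[0.65, 0.21, 0.47, 0.19, -0.0, 0.0, -0.2] 
[0.65, 0.2, 0.47, 0.19, -0.0, 0.0, -0.2] 
[0.65, 0.19, 0.48, 0.19, -0.0, 0.0, -0.2] 
[0.65, 0.19, 0.48, 0.19, -0.0, 0.0, -0.2] 
[0.65, 0.18, 0.48, 0.19, -0.0, 0.0, -0.2] 

[0.65, 0.17, 0.49, 0.19, -0.0, 0.0, -0.2] 
[0.65, 0.16, 0.49, 0.19, -0.0, 0.0, -0.2] 
[0.65, 0.16, 0.49, 0.19, -0.0, 0.0, -0.2] 
[0.65, 0.15, 0.49, 0.19, -0.0, 0.0, -0.2] 
[0.65, 0.14, 0.5, 0.19, -0.0, 0.0, -0.2] 

[0.65, 0.13, 0.5, 0.19, -0.0, 0.0, -0.2] 
[0.65, 0.12, 0.5, 0.19, -0.0, 0.0, -0.2] 
[0.65, 0.12, 0.5, 0.19, -0.0, 0.0, -0.2] 
[0.65, 0.11, 0.5, 0.19, -0.0, 0.0, -0.2] 
[0.65, 0.1, 0.51, 0.19, -0.0, 0.0, -0.2] 

[0.65, 0.09, 0.51, 0.19, -0.0, 0.0, -0.2] 
[0.65, 0.08, 0.51, 0.19, -0.0, 0.0, -0.2] 
[0.65, 0.08, 0.51, 0.19, -0.0, 0.0, -0.2] 
[0.65, 0.07, 0.51, 0.19, -0.0, 0.0, -0.2] 
[0.65, 0.06, 0.51, 0.19, -0.0, 0.0, -0.2]
```

>>> step_arm(plan=[[[0.65, 0.21, 0.47, 0.05, 0, 0, -0.2], [0.65, 0.2, 0.47, 0.19, 0, 0, -0.2], [0.65, 0.19, 0.48, 0.19, 0, 0, -0.2], [0.65, 0.19, 0.48, 0.19, 0, 0, -0.2], [0.65, 0.18, 0.48, 0.19, 0, 0, -0.2]]])

```text
t: 31.23
ee_pos: [0.5426, 0.0667, 0.186]
tool_rot: [[-0.997, -0.083, -0.003], [-0.083, 0.997, 0.0], [0.003, 0.0, -1.0]]
contact_force: [-0.6, 0.5, 0.5]
opening: 0.0555
grip_force: 0.0
```

>>> step_arm(plan=[[[0.65, 0.17, 0.49, 0.19, 0, 0, -0.2], [0.65, 0.16, 0.49, 0.19, 0, 0, -0.2], [0.65, 0.16, 0.49, 0.19, 0, 0, -0.2], [0.65, 0.15, 0.49, 0.19, 0, 0, -0.2], [0.65, 0.14, 0.5, 0.19, 0, 0, -0.2]]])

```text
t: 31.65
ee_pos: [0.5108, 0.1373, 0.1575]
tool_rot: [[-0.987, -0.162, -0.003], [-0.162, 0.987, -0.0], [0.003, 0.0, -1.0]]
contact_force: [0.2, 0.2, 0.3]
opening: 0.0556
grip_force: 0.0
```

>>> step_arm(plan=[[[0.65, 0.13, 0.5, 0.19, 0, 0, -0.2], [0.65, 0.12, 0.5, 0.19, 0, 0, -0.2], [0.65, 0.12, 0.5, 0.19, 0, 0, -0.2], [0.65, 0.11, 0.5, 0.19, 0, 0, -0.2], [0.65, 0.1, 0.51, 0.19, 0, 0, -0.2]]])

```text
t: 32.07
ee_pos: [0.4791, 0.2075, 0.1291]
tool_rot: [[-0.971, -0.241, -0.003], [-0.241, 0.971, -0.001], [0.003, -0.0, -1.0]]
contact_force: [0.2, -0.2, -0.2]
opening: 0.0555
grip_force: 0.0
```

>>> step_arm(plan=[[[0.65, 0.09, 0.51, 0.19, 0, 0, -0.2], [0.65, 0.08, 0.51, 0.19, 0, 0, -0.2], [0.65, 0.08, 0.51, 0.19, 0, 0, -0.2], [0.65, 0.07, 0.51, 0.19, 0, 0, -0.2], [0.65, 0.06, 0.51, 0.19, 0, 0, -0.2]]])

```text
t: 32.48
ee_pos: [0.4474, 0.2779, 0.1006]
tool_rot: [[-0.948, -0.318, -0.003], [-0.318, 0.948, -0.001], [0.003, -0.0, -1.0]]
contact_force: [0.6, -0.2, -0.2]
opening: 0.0555
grip_force: 0.0
```

```bash
python3 - <<'E'
from h import *
from plant import robot
S=robot.read_camera("side"); s=robot.get_state(); K,R,o=cam(S)
f=cv2.resize(S["frame"][280:410,240:380],(560,520),interpolation=cv2.INTER_CUBIC)
cv2.imwrite("pics/c5.png",f)
rows([.4535,.278,.032],198,5,.65)
E
```

```text
from [0.4459 0.2798 0.0995] yaw -161.3
[0.65, -0.05, -0.03, 0.45, 0.0, -0.01, 0.03] 
[0.65, -0.05, -0.03, 0.45, 0.0, -0.01, 0.03] 
[0.65, -0.05, -0.03, 0.45, 0.0, -0.01, 0.03] 
[0.65, -0.05, -0.03, 0.45, 0.0, -0.01, 0.03] 
[0.65, -0.05, -0.03, 0.45, 0.0, -0.01, 0.03]
```

View pics/c5.png

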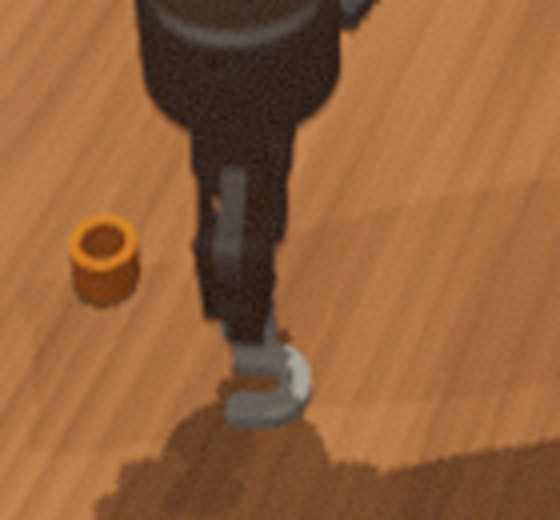

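The washer at crop (270,385) lies below and just in front of the fingers, as expected.

>>> step_arm(plan=[[[0.65, -0.05, -0.03, 0.45, 0, 0, 0.03], [0.65, -0.05, -0.03, 0.45, 0, 0, 0.03], [0.65, -0.05, -0.03, 0.45, 0, 0, 0.03], [0.65, -0.05, -0.03, 0.45, 0, 0, 0.03], [0.65, -0.05, -0.03, 0.4, 0, 0, 0.03]]])

```text
t: 32.95
ee_pos: [0.4564, 0.2749, 0.0345]
tool_rot: [[-0.952, -0.305, -0.003], [-0.305, 0.952, -0.002], [0.003, -0.001, -1.0]]
contact_force: [-0.0, 0.4, -0.9]
opening: 0.0555
grip_force: 0.0
```

>>> step_arm(plan=[[[0.65, 0, 0, 0.05, 0, 0, 0], [0.65, 0, 0, 0.05, 0, 0, 0], [0.65, 0, 0, 0.05, 0, 0, 0], [0.65, 0, 0, 0, 0, 0, 0], [0.65, 0, 0, 0, 0, 0, 0]]])

```text
t: 33.37
ee_pos: [0.4584, 0.2757, 0.0325]
tool_rot: [[-0.952, -0.305, 0.001], [-0.305, 0.952, 0.001], [-0.001, 0.0, -1.0]]
contact_force: [-0.1, 0.3, 0.1]
opening: 0.0552
grip_force: 0.0
```

>>> step_arm(plan=[[[0.65, 0.12, 0.13, 0, 0, 0, 0], [0.65, 0, 0, 0.06, 0, 0, 0], [0.65, 0, 0, 0.06, 0, 0, 0], [0.65, 0, 0, 0.06, 0, 0, 0], [0.65, 0, 0, 0, 0, 0, 0]]])

```text
t: 33.78
ee_pos: [0.4533, 0.278, 0.0261]
tool_rot: [[-0.952, -0.305, -0.0], [-0.305, 0.952, -0.0], [0.001, -0.0, -1.0]]
contact_force: [-0.4, -0.0, 0.2]
opening: 0.0556
grip_force: 0.0
```

>>> step_arm(plan=[[[0.65, 0, 0, 0.03, 0, 0, 0], [0.65, 0, 0, 0.03, 0, 0, 0], [0.65, 0, 0, 0, 0, 0, 0], [0.65, 0, 0, 0, 0, 0, 0], [0.65, 0, 0, 0, 0, 0, 0]]])

```text
t: 34.2
ee_pos: [0.4536, 0.2781, 0.0247]
tool_rot: [[-0.953, -0.304, 0.0], [-0.304, 0.953, -0.0], [0.0, -0.0, -1.0]]
contact_force: [0.4, -0.7, -0.6]
opening: 0.0553
grip_force: 0.0
```

>>> step_arm(plan=[[[0.65, 0, 0, 0.03, 0, 0, 0], [0.65, 0, 0, 0.02, 0, 0, 0], [0.65, 0, 0, 0, 0, 0, 0], [0.65, 0, 0, 0, 0, 0, 0], [0.65, 0, 0, 0, 0, 0, 0]]])

```text
t: 34.62
ee_pos: [0.4536, 0.2781, 0.0232]
tool_rot: [[-0.953, -0.304, 0.0], [-0.304, 0.953, 0.0], [-0.0, 0.0, -1.0]]
contact_force: [0.4, 0.8, -1.0]
opening: 0.0557
grip_force: 0.0
```

>>> step_arm(plan=[[[0.65, 0, 0, 0.03, 0, 0, 0], [0.65, 0, 0, 0.02, 0, 0, 0], [0.65, 0, 0, 0, 0, 0, 0], [0.65, 0, 0, 0, 0, 0, 0], [0.65, 0, 0, 0, 0, 0, 0]]])

```text
t: 35.03
ee_pos: [0.4536, 0.2781, 0.0217]
tool_rot: [[-0.953, -0.304, -0.0], [-0.304, 0.953, -0.0], [0.0, -0.0, -1.0]]
contact_force: [-0.1, -0.7, -0.2]
opening: 0.056
grip_force: 0.0
```

>>> step_arm(plan=[[[0.45, 0, 0, 0, 0, 0, 0], [0.3, 0, 0, 0, 0, 0, 0], [0.3, 0, 0, -0.02, 0, 0, 0], [0.3, 0, 0, -0.02, 0, 0, 0], [0.3, 0, 0, 0, 0, 0, 0]]])

```text
t: 35.45
ee_pos: [0.4535, 0.278, 0.0228]
tool_rot: [[-0.953, -0.304, -0.0], [-0.304, 0.953, -0.0], [0.0, 0.0, -1.0]]
contact_force: [-0.1, -0.2, -0.5]
opening: 0.0376
grip_force: 60.1
```

>>> step_arm(plan=[[[0.3, 0, 0, 0, 0, 0, 0], [0.3, 0, 0, 0, 0, 0, 0], [0.3, 0, 0, 0, 0, 0, 0], [0.3, 0, 0, 0, 0, 0, 0], [0.3, 0, 0, 0, 0, 0, 0]]])

```text
t: 35.87
ee_pos: [0.4536, 0.2781, 0.0228]
tool_rot: [[-0.953, -0.304, -0.0], [-0.304, 0.953, -0.0], [0.0, -0.0, -1.0]]
contact_force: [0.1, -0.3, 0.1]
opening: 0.0379
grip_force: 60.1
```

```bash
python3 - <<'E'
from h import *
from plant import robot
s=robot.get_state(); s["ee_pos"]=s["ee_pos"]+[0,0,.147]
rows([.5574,-.0109,.17],197.7,14,.3,s)
E
```

```text
from [0.4536 0.2781 0.1698] yaw -162.3
[0.3, -0.03, -0.73, -0.0, -0.0, -0.0, 0.0] 
[0.3, -0.03, -0.73, -0.0, -0.0, -0.0, 0.0] 
[0.3, -0.03, -0.73, -0.0, -0.0, -0.0, 0.0] 
[0.3, -0.03, -0.73, -0.0, -0.0, -0.0, 0.0] 
[0.3, -0.03, -0.73, -0.0, -0.0, -0.0, 0.0] 

[0.3, -0.03, -0.73, -0.0, -0.0, -0.0, 0.0] 
[0.3, -0.03, -0.73, -0.0, -0.0, -0.0, 0.0] 
[0.3, -0.03, -0.73, -0.0, -0.0, -0.0, 0.0] 
[0.3, -0.03, -0.73, -0.0, -0.0, -0.0, 0.0] 
[0.3, -0.03, -0.73, -0.0, -0.0, -0.0, 0.0] 

[0.3, -0.03, -0.73, -0.0, -0.0, -0.0, 0.0] 
[0.3, -0.03, -0.73, -0.0, -0.0, -0.0, 0.0] 
[0.3, -0.03, -0.73, -0.0, -0.0, -0.0, 0.0] 
[0.3, -0.03, -0.73, -0.0, -0.0, -0.0, 0.0]
```

>>> step_arm(plan=[[[0.3, 0, 0, -0.4, 0, 0, 0], [0.3, 0, 0, -1, 0, 0, 0], [0.3, 0, 0, -1, 0, 0, 0], [0.3, 0, 0, -1, 0, 0, 0], [0.3, 0, 0, -1, 0, 0, 0]]])

```text
t: 36.28
ee_pos: [0.4533, 0.2779, 0.1561]
tool_rot: [[-0.953, -0.304, -0.0], [-0.304, 0.953, -0.0], [0.001, -0.0, -1.0]]
contact_force: [0.3, 0.4, 0.0]
opening: 0.0374
grip_force: 60.3
```

>>> step_arm(plan=[[[0.3, -0.03, -0.6, -0.2, 0, 0, 0], [0.3, -0.03, -0.73, 0, 0, 0, 0], [0.3, -0.03, -0.73, 0, 0, 0, 0], [0.3, -0.03, -0.73, 0, 0, 0, 0], [0.3, -0.03, -0.73, 0, 0, 0, 0]]])

```text
t: 36.7
ee_pos: [0.4902, 0.178, 0.1611]
tool_rot: [[-0.952, -0.305, 0.0], [-0.305, 0.952, 0.0], [-0.0, -0.0, -1.0]]
contact_force: [0.0, -0.0, -0.5]
opening: 0.0376
grip_force: 60.3
```

>>> step_arm(plan=[[[0.3, -0.03, -0.73, 0, 0, 0, 0], [0.3, -0.03, -0.73, 0, 0, 0, 0], [0.3, -0.03, -0.73, 0, 0, 0, 0], [0.3, -0.03, -0.73, 0, 0, 0, 0], [0.3, -0.03, -0.73, 0, 0, 0, 0]]])

```text
t: 37.12
ee_pos: [0.5278, 0.0748, 0.1609]
tool_rot: [[-0.953, -0.304, -0.0], [-0.304, 0.953, -0.0], [0.0, 0.0, -1.0]]
contact_force: [0.6, -0.5, -0.4]
opening: 0.0379
grip_force: 60.3
```

>>> step_arm(plan=[[[0.3, -0.03, -0.73, 0, 0, 0, 0], [0.3, -0.03, -0.73, 0, 0, 0, 0], [0.3, -0.03, -0.6, 0, 0, 0, 0], [0.3, 0, -0.4, 0, 0, 0, 0], [0.3, 0, -0.2, 0, 0, 0, 0]]])

```text
t: 37.53
ee_pos: [0.5548, -0.0007, 0.1607]
tool_rot: [[-0.953, -0.303, -0.0], [-0.303, 0.953, -0.0], [0.0, -0.0, -1.0]]
contact_force: [-0.4, -0.4, -0.4]
opening: 0.0378
grip_force: 60.3
```

>>> step_arm(plan=[[[0.3, 0, 0, 0, 0, 0, 0], [0.3, 0, 0, 0, 0, 0, 0], [0.3, 0, 0, 0, 0, 0, 0], [0.3, 0, 0, 0, 0, 0, 0], [0.3, 0, 0, 0, 0, 0, 0]]])

```text
t: 37.95
ee_pos: [0.5543, 0.0016, 0.161]
tool_rot: [[-0.952, -0.306, -0.0], [-0.306, 0.952, 0.0], [0.0, 0.0, -1.0]]
contact_force: [-0.5, 0.4, -0.1]
opening: 0.0377
grip_force: 60.3
```

```bash
python3 - <<'E'
from h import *
from plant import robot
S=robot.read_camera("side"); cv2.imwrite("pics/c6.png",cv2.resize(S["frame"][150:270,240:380],(700,600),interpolation=cv2.INTER_CUBIC))
rows([.5574,-.0109,.150],197.7,5,.3)
E
```

```text
from [0.5543 0.0015 0.161 ] yaw -162.2
[0.3, 0.01, -0.09, 0.07, 0.0, -0.0, 0.0] 
[0.3, 0.01, -0.09, 0.07, 0.0, -0.0, 0.0] 
[0.3, 0.01, -0.09, 0.07, 0.0, -0.0, 0.0] 
[0.3, 0.01, -0.09, 0.07, 0.0, -0.0, 0.0] 
[0.3, 0.01, -0.09, 0.07, 0.0, -0.0, 0.0]
```

View pics/c6.png

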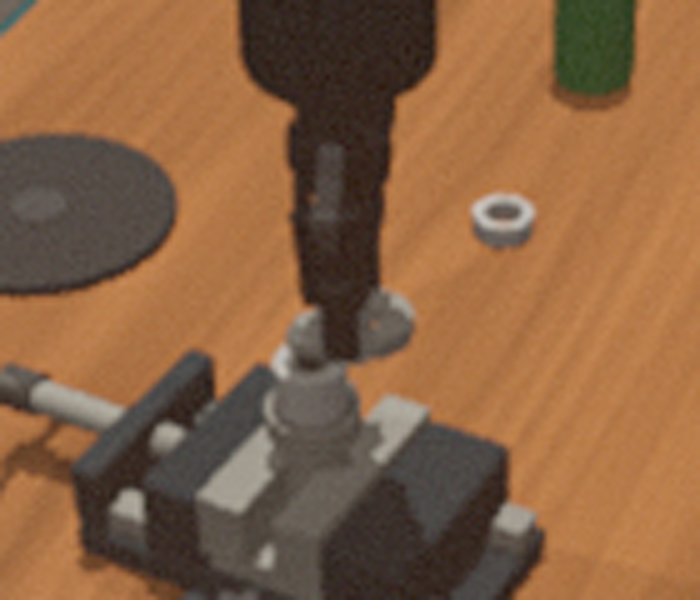

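Crop: the gripped washer spans u≈298 to 322.4, mouth towards the axle. The sleeve and bearing are stacked on the axle at crop (310,400).

```bash
python3 - <<'E'
from h import *
from plant import robot
S=dict(np.load("side0.npz"));K,R,o=cam(S); s=robot.get_state();p=s["ee_pos"]; m=-s["tool_rot"][:,0]
def pr(p): q=K@R@(np.array(p)-o); return np.round(q[:2]/q[2],1)
for off in(-.03,-.026,-.016,-.01,0,.01,.016): print(off,pr(p+m*off-[0,0,.018]))
E
```

```text
-0.03 [323.9 214. ]
-0.026 [321.9 214. ]
-0.016 [317.1 213.8]
-0.01 [314.2 213.7]
0 [309.4 213.5]
0.01 [304.6 213.3]
0.016 [301.7 213.2]
```

>>> step_arm(plan=[[[0.3, 0, -0.2, 0, 0, 0, 0], [0.3, 0, -0.18, 0, 0, 0, 0], [0.3, 0, -0.05, 0.15, 0, 0, 0], [0.3, 0, 0, 0.15, 0, 0, 0], [0.3, 0, 0, 0.15, 0, 0, 0]]])

```text
t: 38.42
ee_pos: [0.5584, -0.0119, 0.1468]
tool_rot: [[-0.953, -0.304, -0.0], [-0.304, 0.953, 0.0], [0.0, 0.0, -1.0]]
contact_force: [-0.1, 0.1, -0.7]
opening: 0.0375
grip_force: 60.3
```

>>> step_arm(plan=[[[0.3, 0, 0, 0.1, 0, 0, 0], [0.3, 0, 0, 0, 0, 0, 0], [0.3, 0, 0, 0, 0, 0, 0], [0.3, 0, 0, 0, 0, 0, 0], [0.3, 0, 0, 0, 0, 0, 0]]])

```text
t: 38.83
ee_pos: [0.5586, -0.0115, 0.1446]
tool_rot: [[-0.952, -0.305, 0.0], [-0.305, 0.952, -0.0], [-0.0, -0.0, -1.0]]
contact_force: [0.2, 0.3, -1.0]
opening: 0.0373
grip_force: 60.3
```

```bash
cat > rel.py <<'E'
from h import *
from plant import robot
s=robot.get_state();R=s["tool_rot"];d=s["ee_pos"]-np.array([.576,-.005,0]); print('along',np.round(-d@R[:,0]*1e3,2),'lat(tool y)',np.round(d@R[:,1]*1e3,2),'z',s["ee_pos"][2],'F tool x,y,z',np.round(s["contact_force"]@R,1),s["t"])
E
python3 rel.py
```

```text
along -18.5 lat(tool y) -0.9 z 0.1446147205928199 F tool x,y,z [-0.3  0.2  1. ] 38.8333
```

>>> step_arm(plan=[[[0.3, 0, 0.03, 0.07, 0, 0, 0], [0.3, 0, 0, 0.07, 0, 0, 0], [0.3, 0, 0, 0.06, 0, 0, 0], [0.3, 0, 0, 0, 0, 0, 0], [0.3, 0, 0, 0, 0, 0, 0]]])

```text
t: 39.25
ee_pos: [0.558, -0.0107, 0.1382]
tool_rot: [[-0.953, -0.304, -0.001], [-0.304, 0.953, 0.0], [0.0, 0.0, -1.0]]
contact_force: [-0.5, -0.6, -0.3]
opening: 0.0375
grip_force: 60.3
```

>>> step_arm(plan=[[[0.3, 0, 0, 0.04, 0, 0, 0], [0.3, 0, 0, 0.03, 0, 0, 0], [0.3, 0, 0, 0, 0, 0, 0], [0.3, 0, 0, 0, 0, 0, 0], [0.3, 0, 0, 0, 0, 0, 0]]])

```text
t: 39.67
ee_pos: [0.5582, -0.0107, 0.1363]
tool_rot: [[-0.953, -0.304, 0.0], [-0.304, 0.953, 0.0], [-0.0, -0.0, -1.0]]
contact_force: [0.8, -0.8, -0.5]
opening: 0.0376
grip_force: 60.3
```

```bash
python3 rel.py
```

```text
along -18.67 lat(tool y) -0.03 z 0.1363417341634996 F tool x,y,z [-0.5 -1.   0.5] 39.6667
```

>>> step_arm(plan=[[[0.3, 0, 0, 0.03, 0, 0, 0], [0.3, 0, 0, 0.02, 0, 0, 0], [0.3, 0, 0, 0, 0, 0, 0], [0.3, 0, 0, 0, 0, 0, 0], [0.3, 0, 0, 0, 0, 0, 0]]])

```text
t: 40.08
ee_pos: [0.5581, -0.0107, 0.1348]
tool_rot: [[-0.953, -0.304, -0.0], [-0.304, 0.953, -0.0], [0.0, -0.0, -1.0]]
contact_force: [-0.1, 0.1, -1.0]
opening: 0.0379
grip_force: 60.3
```

>>> step_arm(plan=[[[0.3, 0, 0, 0.02, 0, 0, 0], [0.3, 0, 0, 0.01, 0, 0, 0], [0.3, 0, 0, 0, 0, 0, 0], [0.3, 0, 0, 0, 0, 0, 0], [0.3, 0, 0, 0, 0, 0, 0]]])

```text
t: 40.5
ee_pos: [0.5583, -0.0107, 0.134]
tool_rot: [[-0.953, -0.304, 0.0], [-0.304, 0.953, 0.0], [-0.0, -0.0, -1.0]]
contact_force: [-0.5, 0.4, 0.5]
opening: 0.0374
grip_force: 60.5
```

>>> step_arm(plan=[[[0.3, 0, 0, 0.02, 0, 0, 0], [0.3, 0, 0, 0.01, 0, 0, 0], [0.3, 0, 0, 0, 0, 0, 0], [0.3, 0, 0, 0, 0, 0, 0], [0.3, 0, 0, 0, 0, 0, 0]]])

```text
t: 40.92
ee_pos: [0.5584, -0.0107, 0.1336]
tool_rot: [[-0.953, -0.304, 0.001], [-0.304, 0.953, -0.0], [-0.001, -0.0, -1.0]]
contact_force: [-1.3, -1.0, 5.9]
opening: 0.0382
grip_force: 61.0
```

>>> step_arm(plan=[[[0.3, 0, 0, -0.03, 0, 0, 0], [0.3, 0, 0, -0.025, 0, 0, 0], [0.3, 0, 0, 0, 0, 0, 0], [0.3, -0.05, 0, 0, 0, 0, 0], [0.3, 0, 0, 0, 0, 0, 0]]])

```text
t: 41.33
ee_pos: [0.5596, -0.0101, 0.1342]
tool_rot: [[-0.952, -0.305, -0.001], [-0.305, 0.952, 0.0], [0.0, 0.0, -1.0]]
contact_force: [0.5, -0.8, -0.7]
opening: 0.0377
grip_force: 60.3
```

>>> step_arm(plan=[[[0.3, -0.06, 0, 0, 0, 0, 0], [0.3, -0.06, 0, 0, 0, 0, 0], [0.3, -0.06, 0, 0, 0, 0, 0], [0.3, 0, 0, 0, 0, 0, 0], [0.3, 0, 0, 0, 0, 0, 0]]])

```text
t: 41.75
ee_pos: [0.5649, -0.0085, 0.1346]
tool_rot: [[-0.952, -0.305, -0.0], [-0.305, 0.952, 0.0], [0.0, 0.0, -1.0]]
contact_force: [0.5, -0.4, -0.8]
opening: 0.0375
grip_force: 60.3
```

```bash
python3 rel.py
```

```text
along -11.66 lat(tool y) 0.05 z 0.13457983786099167 F tool x,y,z [-0.3 -0.5  0.8] 41.75
```

>>> step_arm(plan=[[[0.3, -0.06, 0, 0, 0, 0, 0], [0.3, -0.06, 0, 0, 0, 0, 0], [0.3, -0.06, 0, 0, 0, 0, 0], [0.3, 0, 0, 0, 0, 0, 0], [0.3, 0, 0, 0, 0, 0, 0]]])

```text
t: 42.17
ee_pos: [0.57, -0.0069, 0.1346]
tool_rot: [[-0.952, -0.305, -0.0], [-0.305, 0.952, -0.0], [0.0, -0.0, -1.0]]
contact_force: [0.2, -0.1, -0.7]
opening: 0.0376
grip_force: 60.3
```

>>> step_arm(plan=[[[0.3, -0.06, 0, 0, 0, 0, 0], [0.3, -0.06, 0, 0, 0, 0, 0], [0.3, -0.06, 0, 0, 0, 0, 0], [0.3, 0, 0, 0, 0, 0, 0], [0.3, 0, 0, 0, 0, 0, 0]]])

```text
t: 42.58
ee_pos: [0.5752, -0.0053, 0.1346]
tool_rot: [[-0.952, -0.305, 0.0], [-0.305, 0.952, -0.0], [0.0, -0.0, -1.0]]
contact_force: [0.2, 0.2, -0.2]
opening: 0.038
grip_force: 60.3
```

```bash
python3 rel.py
```

```text
along -0.87 lat(tool y) 0.01 z 0.13461890760972745 F tool x,y,z [-0.3  0.1  0.2] 42.5833
```

>>> step_arm(plan=[[[0.3, -0.04, 0, 0, 0, 0, 0], [0.3, -0.04, 0, 0, 0, 0, 0], [0.3, -0.04, 0, 0, 0, 0, 0], [0.3, 0, 0, 0, 0, 0, 0], [0.3, 0, 0, 0, 0, 0, 0]]])

```text
t: 43.0
ee_pos: [0.5785, -0.0042, 0.1346]
tool_rot: [[-0.953, -0.305, 0.0], [-0.305, 0.953, -0.0], [-0.0, -0.0, -1.0]]
contact_force: [0.1, -0.1, -0.2]
opening: 0.0376
grip_force: 60.3
```

>>> step_arm(plan=[[[0.3, -0.03, 0, 0, 0, 0, 0], [0.3, -0.02, 0, 0, 0, 0, 0], [0.3, 0, 0, 0, 0, 0, 0], [0.3, 0, 0, 0, 0, 0, 0], [0.3, 0, 0, 0, 0, 0, 0]]])

```text
t: 43.42
ee_pos: [0.5799, -0.0038, 0.1347]
tool_rot: [[-0.953, -0.305, 0.0], [-0.305, 0.953, -0.0], [-0.0, -0.0, -1.0]]
contact_force: [-0.4, 1.0, -0.4]
opening: 0.0376
grip_force: 60.3
```

```bash
python3 rel.py
```

```text
along 4.09 lat(tool y) 0.0 z 0.13466604618852807 F tool x,y,z [0.  1.1 0.4] 43.4167
```

>>> step_arm(plan=[[[0.3, -0.03, 0, 0, 0, 0, 0], [0.3, -0.02, 0, 0, 0, 0, 0], [0.3, 0, 0, 0, 0, 0, 0], [0.3, 0, 0, 0, 0, 0, 0], [0.3, 0, 0, 0, 0, 0, 0]]])

```text
t: 43.83
ee_pos: [0.5813, -0.0033, 0.1346]
tool_rot: [[-0.953, -0.305, -0.0], [-0.305, 0.953, -0.0], [0.0, -0.0, -1.0]]
contact_force: [-0.0, -0.0, 0.4]
opening: 0.0379
grip_force: 60.3
```

>>> step_arm(plan=[[[0.3, -0.02, 0, 0, 0, 0, 0], [0.3, -0.02, 0, 0, 0, 0, 0], [0.3, 0, 0, 0, 0, 0, 0], [0.3, 0, 0, 0, 0, 0, 0], [0.3, 0, 0, 0, 0, 0, 0]]])

```text
t: 44.25
ee_pos: [0.5824, -0.0029, 0.1347]
tool_rot: [[-0.953, -0.305, -0.0], [-0.305, 0.953, -0.0], [0.0, -0.0, -1.0]]
contact_force: [0.0, 0.1, -0.9]
opening: 0.0378
grip_force: 60.3
```

```bash
python3 rel.py
```

```text
along 6.76 lat(tool y) 0.0 z 0.13466008479167177 F tool x,y,z [-0.1  0.1  0.9] 44.25
```

>>> step_arm(plan=[[[0.3, -0.02, 0, 0, 0, 0, 0], [0.3, -0.02, 0, 0, 0, 0, 0], [0.3, 0, 0, 0, 0, 0, 0], [0.3, 0, 0, 0, 0, 0, 0], [0.3, 0, 0, 0, 0, 0, 0]]])

```text
t: 44.67
ee_pos: [0.5836, -0.0026, 0.1346]
tool_rot: [[-0.953, -0.305, 0.0], [-0.305, 0.953, 0.0], [-0.0, -0.0, -1.0]]
contact_force: [-0.7, 0.3, -0.3]
opening: 0.0378
grip_force: 60.3
```

```bash
python3 rel.py
```

```text
along 8.03 lat(tool y) -0.01 z 0.134643410200765 F tool x,y,z [0.6 0.5 0.3] 44.6667
```

>>> step_arm(plan=[[[0.3, -0.02, 0, 0, 0, 0, 0], [0.3, -0.02, 0, 0, 0, 0, 0], [0.3, 0, 0, 0, 0, 0, 0], [0.3, 0, 0, 0, 0, 0, 0], [0.3, 0, 0, 0, 0, 0, 0]]])

```text
t: 45.08
ee_pos: [0.5839, -0.0024, 0.1344]
tool_rot: [[-0.953, -0.304, -0.002], [-0.304, 0.953, -0.0], [0.002, 0.0, -1.0]]
contact_force: [-3.9, -0.8, 0.7]
opening: 0.0375
grip_force: 60.5
```

```bash
python3 rel.py
```

```text
along 8.06 lat(tool y) 0.12 z 0.1344354771099162 F tool x,y,z [ 4.   0.4 -0.7] 45.0833
```

>>> step_arm(plan=[[[0.3, 0.03, 0, 0, 0, 0, 0], [0.3, 0.02, 0, 0.02, 0, 0, 0], [0.3, 0, 0, 0.01, 0, 0, 0], [0.3, 0, 0, 0, 0, 0, 0], [0.3, 0, 0, 0, 0, 0, 0]]])

```text
t: 45.5
ee_pos: [0.5837, -0.0025, 0.1341]
tool_rot: [[-0.952, -0.305, 0.001], [-0.305, 0.952, 0.0], [-0.001, -0.0, -1.0]]
contact_force: [-1.3, -0.5, 1.5]
opening: 0.0378
grip_force: 60.6
```

```bash
python3 rel.py
```

```text
along 8.29 lat(tool y) 0.01 z 0.13410239703373245 F tool x,y,z [ 1.3 -0.1 -1.5] 45.5
```

>>> step_arm(plan=[[[0.3, 0.02, 0, 0, 0, 0, 0], [0.3, 0, 0, 0.005, 0, 0, 0], [0.3, 0, 0, 0, 0, 0, 0], [0.35, 0, 0, 0, 0, 0, 0], [0.35, 0, 0, 0, 0, 0, 0]]])

```text
t: 45.92
ee_pos: [0.5835, -0.0026, 0.1341]
tool_rot: [[-0.952, -0.305, 0.002], [-0.305, 0.952, 0.0], [-0.002, -0.0, -1.0]]
contact_force: [1.8, 0.8, 2.1]
opening: 0.0376
grip_force: 60.7
```

```bash
python3 rel.py
```

```text
along 8.15 lat(tool y) -0.07 z 0.13411641532006344 F tool x,y,z [-1.9  0.2 -2.1] 45.9167
```

>>> step_arm(plan=[[[0.3, 0.005, 0, -0.02, 0, 0, 0], [0.3, 0, 0, 0, 0, 0, 0], [0.3, 0, 0, 0, 0, 0, 0], [0.3, 0, 0, 0, 0, 0, 0], [0.3, 0, 0, 0, 0, 0, 0]]])

```text
t: 46.33
ee_pos: [0.5826, -0.0031, 0.1341]
tool_rot: [[-0.953, -0.304, -0.0], [-0.304, 0.953, -0.0], [0.0, -0.0, -1.0]]
contact_force: [-0.0, -0.0, 0.2]
opening: 0.0377
grip_force: 60.5
```

```bash
python3 rel.py
```

```text
along 6.82 lat(tool y) -0.19 z 0.13412925477209675 F tool x,y,z [ 0.  -0.  -0.2] 46.3333
```

>>> step_arm(plan=[[[0.3, -0.015, 0, 0, 0, 0, 0], [0.3, 0, 0, 0.005, 0, 0, 0], [0.5, 0, 0, 0, 0, 0, 0], [0.7, 0, 0, 0, 0, 0, 0], [1, 0, 0, 0, 0, 0, 0]]])

```text
t: 46.75
ee_pos: [0.5829, -0.0027, 0.1338]
tool_rot: [[-0.952, -0.305, -0.001], [-0.305, 0.952, 0.0], [0.0, 0.0, -1.0]]
contact_force: [-0.0, -0.1, 0.5]
opening: 0.0657
grip_force: 0.0
```

>>> step_arm(plan=[[[1, 0, 0, 0, 0, 0, 0], [1, 0, 0, -0.2, 0, 0, 0], [1, 0, 0, -0.7, 0, 0, 0], [1, 0, 0, -1, 0, 0, 0], [1, 0, 0, -1, 0, 0, 0]]])

```text
t: 47.17
ee_pos: [0.5822, -0.0027, 0.2215]
tool_rot: [[-0.953, -0.305, -0.002], [-0.305, 0.953, 0.0], [0.002, 0.001, -1.0]]
contact_force: [-0.6, -0.2, -0.2]
opening: 0.0854
grip_force: 0.0
```

>>> step_arm(plan=[[[1, 0.8, 0, -0.5, 0, 0, 0], [1, 1, 0, 0, 0, 0, 0], [1, 1, 0, 0, 0, 0, 0], [1, 1, 0, 0, 0, 0, 0], [1, 1, 0, 0, 0, 0, 0]]])

```text
t: 47.58
ee_pos: [0.4446, -0.0468, 0.2366]
tool_rot: [[-0.952, -0.305, 0.001], [-0.305, 0.952, -0.0], [-0.001, -0.0, -1.0]]
contact_force: [0.1, -0.6, -0.1]
opening: 0.0857
grip_force: 0.0
```

```bash
python3 - <<'E'
from h import *
from plant import robot
S=robot.read_camera("side");T=robot.read_camera("top")
a=cv2.resize(S["frame"][195:255,270:340],(400,343),interpolation=cv2.INTER_CUBIC); b=cv2.resize(T["frame"][200:270,280:350],(343,343),interpolation=cv2.INTER_CUBIC)
cv2.imwrite("pics/c7.png",np.hstack([a,b])); print(robot.get_state()["contact_force"],robot.get_state()["t"])
E
```

```text
[0.42898876 0.48842762 0.74477842] 47.6833
```

View pics/c7.png

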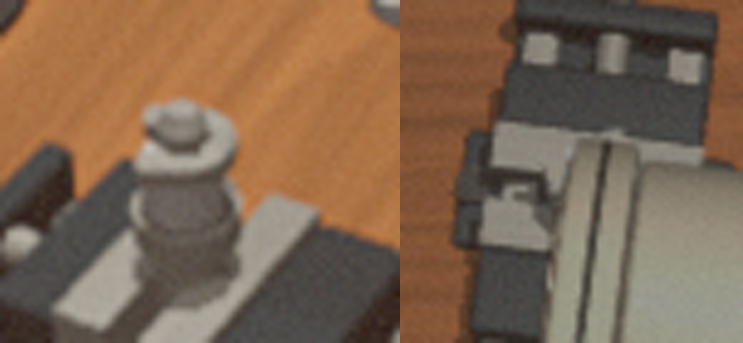

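The side crop shows the bearing, sleeve and washer stacked, with the axle head at (183,120) central above the washer at (190,140). The arm is clear.

```bash
python3 -c "
from plant import robot
print(robot.sign_off())"
```

```text
the job is handed in; nothing more can be done
None
```

The job is handed in: the bearing and the long sleeve were each pressed home with about 15 N, and the washer was slid round the neck until it touched, eased back under 1 mm and released at about 47 s; the first squeeze of the bearing on the bench read 29.7 N, just over the 3 kg limit.

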